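# Bleed the leak-test vent box

## Robot

A 6-joint arm with a two-finger parallel gripper is mounted at the origin on the work surface. World frame = base frame: x ahead of the robot, y to its left, z up, the work surface at z = 0. Lengths are in m, angles in degrees, forces in N, time in s.
With the tool pointing down it reaches from about 0.375 to 0.9 m from the base axis. Payload 3.1 kg.
Tool frame: the origin (TCP) lies at the very end of the fingers, on their centre line; the grasp point (between the pads) lies 19 mm behind it (bot.grip_point_offset is the distance from the TCP to the grasp point, in m); z points along the fingers, x is the direction in which the jaws open and shut, and the axes are right-handed (so a half turn about z gives the same grasp; the last joint's range is limited). The gripper opens to 87 mm and grips with 3 to 60 N. Pads are 19 mm wide; open, the fingers measure 117 mm over their backs; the gripper's body (75 mm by 190 mm) begins 51 mm behind the grasp point.
Start: joints at [63.398, 30.224, 82.088, -0, 67.689, -10.227], TCP at [0.176, 0.6, 0.223] pointing down, gripper open.
Joint ranges: [-176.69, 176.69], [-43.24, 126.21], [12.49, 139.97], [-82, 262], [0, 151.66], [-163.58, 163.58]. Speed limits (degrees/s): [159.86, 159.86, 180, 180, 180, 180].

## Interface

Orientations are given as a 3x3 rotation matrix whose columns are the frame's x, y, z axes.
In Python, from rig import bot, capture, recognise, place_of gives the robot as it stands.
- The arm moves only by the tool send_rows, never from a script. Its argument "motion" is a list of rows, each a list of 2 entries, a list of its own where there are three numbers: the shift along the tool's x, y, z in mm, then the turn about the tool's z in rad. A call has exactly 5 rows; each row shifts and turns the pose as measured when the row begins, along the tool's axes as they then stand; what a row does not reach is not made up. A row lasts 1/12 s, in which the tool goes at most 41.7 mm and 7.16 degrees, less where a joint would pass 70% of its speed; a pose out of reach is approached as far as the arm can. A call with a gripper value outside its range is refused whole. "gripper" is the closure, from 0 (fully open) to 1 (shut), set as the call begins (left out, the last holds). The fingers move at their own pace and stop on an object; the grip force is fixed at half the most. Time passes only in rows, so rows that do not move let the fingers close, or fill a call up. It gives the time, the measured TCP pose, the force and the opening at its end, in the units of the state.
- bot.read_state(): the state, without advancing time (a new reading comes with each control period).
- capture(name): name is "side" or "top"; returns a dict with "image" (420x560x3 uint8, blue, green, red), "fx", "fy", "cx", "cy" (pixels), "dist_coeffs" ([k1, k2, p1, p2, k3] as OpenCV has them; the pictures are not rectified), "rvec" (rotation vector, rad) and "tvec" (3), from world to camera coordinates, as OpenCV has them. Camera axes: x right, y down, z forward; pixel columns grow to the right and rows downward; lengths in m; the calibration is good to about 2 mm. A picture is of the moment at which its call begins. There is no depth.
- bot.hand_in(): hands the job in, once; it reports no verdict.
Trained networks look in the newest picture that a camera, given by its name, has taken for a name from the list of things; names that differ only in an ending like _2 or _b are one class to them, and where a whole thing is asked for, a point or a joint stands for the part that bears it (a point fixed in the world has none). Each returns a list of dicts, best first, with "p" (0 to 1); they miss things now and then, are a little off and sometimes report something else, mostly with a low value. They report only what shows in the picture. A call takes as long as a camera call. They do not tell look-alikes from the thing itself.
- recognise(camera, target): "xy" ([column, row] in pixels, amid what is visible of it).
- place_of(camera, target): "xy" ([column, row] in pixels: a listed point, or the origin of a listed thing).
The state is a dict: "time_s": time; "joint_positions": joint angles; "qvel": joint speeds; "tau": joint torques, N m; "position": TCP position; "tcp_rot": TCP orientation; "force": force on the tool from outside, world axes, zero at the start; "moment": the same for the moment, N m; "opening": opening from 0.0 (shut) to 1.0 (fully open).
Only numpy, scipy, OpenCV 4.12 (cv2) and the standard library are available. Lean on these libraries where they do the work, as an engineer would, in place of code of your own. Each camera call takes 0.05 s, during which the arm holds its last target.

## Task

The vent box of the leak-test bench has to be bled: pick up the yellow-handled pry tool, lever the clear cover up by its orange lip with the blade (not with the fingers), swing it upright or further so that it stays open, and set the tool down on the bench without dropping it. Then, with the empty gripper, slide the red tab of the spring-loaded vent shutter to half travel, its pointer in the green band, without ever running it right open, and finish while still holding it there against its spring. Leave the pump, the green tray and the brass fitting where they are.

Things in the scene. Friction and masses are not known exactly. Their poses are not given: they have to be found in the camera images.
- ventbox: Grey box fixed to the bench, 146 (x) x 246 (y) x 70 mm high. Origin: centre of its underside; x points from the lip side (facing the robot) to the hinge side, y along the shutter's opening direction, z up. Walls 8 mm thick round a recess of 130 x 230 mm, open at the top, its floor (deck) 30 mm above the bench. A brass nipple sticks out 30 mm from the +y wall.
- pry_ledge (a point): Middle of the outer top edge of a dark steel ledge on the box's -x wall, below the cover's lip: box frame (-91, 0, 58) mm. The ledge is 18 mm deep (x) and 100 mm wide (y). The gap between ledge and shut lip, where the blade goes in, is 12 mm high and 18 mm deep.
- cover_lip (a point): Middle of the free edge of the cover, on its underside. The cover is a clear plate with an orange lip strip, 164 mm from hinge to free edge, 240 mm wide (y), 4 to 6 mm thick; shut, it lies on the box with its underside 70 mm above the bench and its lip 18 mm beyond the box wall, flush with the ledge's edge.
- cover_hinge (a point): Middle of the cover's hinge axis, which runs along the box's y at its far (+x) wall: box frame (73, 0, 70) mm, level with the cover's underside.
- cover (a joint): Opening angle of the cover in rad: 0 shut, 1.57 upright, 2.2 stop, leaning back away from the lip side. Mass 120 g, slightly stiff hinge (0.05 N m): it falls shut if left below about 1.0 rad, stays where it is from 1.3 to 2.1 rad. It cannot hit the shutter.
- shutter (a joint): Travel of the vent shutter in m along the box's +y: 0 closed (start), 0.06 right open, 0.03 half. A spring pushes it shut: 3 N at 0, 7.5 N at half, 12 N at the end (150 N/m); it springs back if let go.
- shutter_tab (a point): Centre of the top of the red upright tab: 36 (x) x 12 (y) x 30 mm high, top 65 mm and foot 35 mm above the bench; at travel 0 it is at (6, -30) mm in the box frame. It stands on the middle of the shutter's steel plate, 54 x 64 mm, top 35 mm above the bench. A red pointer lies on the plate on the tab's -x side, level with the tab's middle in y.
- half_mark (a point): Middle of the green band, 10 mm wide along y, on the white scale strip on the deck: box frame (-38, 0, 30) mm. The pointer is at its middle at half travel; the black lines 30 mm either side are closed and right open.
- prytool: Loose pry tool lying on the bench, about 130 g. Yellow handle 120 (x) x 24 (y) x 22 mm high; origin: centre of the handle's underside; x points along the tool to the blade. Steel blade 22 mm wide, 2.5 mm thick, mid-thickness 10 mm above the underside, from the handle's end (x = 60 mm) to the tip (x = 140 mm). Centre of mass about x = 18 mm.
- blade_tip (a point): Middle of the blade's front edge, (140, 0, 10) mm in the tool's frame.
- pump: Bystander: dark round pump with grey square head and brass ports, 80 mm across, 122 mm over the ports, 83 mm high. Origin under its centre. Leave alone.
- tray: Bystander: green open tray of brass fittings, 150 x 110 x 45 mm. Origin under its centre. Leave alone.
- fitting: Bystander: upright brass pipe fitting, 44 mm across, 50 mm high. Origin under its centre. Leave alone.
There are look-alikes about, which are no part of the job. There is more than one size of the prytool; the one meant has the size given above.

How it is judged (in metres and radians):
On the way, in this order (a step that is already met when the one before it is completed fails the run):
1. the tool, in the gripper, lifts the cover (past 0.25 rad) (value of joint cover above 0.25 rad and contact force between prytool and cover above 0.2 N and contact force between the fingers and prytool above 1 N), for 0.1 s.
2. the cover is open (past 1.3 rad) (value of joint cover above 1.3 rad), for 0.2 s.
3. the gripper brings the tool down to the bench (height (world z) of prytool below 0.03 m and height (world z) of blade_tip below 0.05 m and contact force between the fingers and prytool above 0.5 N), for 0.05 s.
4. the tool lies released on the bench and the shutter is still shut (height (world z) of prytool below 0.03 m and contact force between the fingers and prytool below 0.1 N and linear speed of prytool below 0.05 m/s and value of joint shutter below 0.015 m), for 0.2 s.
At the end, for the whole second after the job is handed in: The fingers hold the shutter still at half travel, 30 mm within 5 mm, pressing with more than 3 N, the tool not touching it; the cover stands open past 1.3 rad; the pry tool lies released and at rest on the bench; pump, tray and fitting are within 20 mm of where they were (value of joint shutter between 0.025 and 0.035 m and velocity of joint shutter between -0.01 and 0.01 m/s and contact force between the fingers and shutter above 3 N and contact force between prytool and shutter below 0.3 N and value of joint cover above 1.3 rad and height (world z) of prytool below 0.03 m and linear speed of prytool below 0.02 m/s and contact force between the fingers and prytool below 0.1 N and distance of each of pump, tray, fitting from where it was at the start of the episode below 0.02 m); the arm keeps its last pose, push and grip.
It fails at once if the shutter is run right open (past 52 mm of its 60 mm) (value of joint shutter above 0.052 m).
It fails at once if the fingers lift the cover: they press it by more than 1 N while it is less than 1 rad open (contact force between the fingers and cover above 1 N and value of joint cover between 0.02 and 1 rad).
It fails at once if a bystander is pushed 20 mm or more (distance of any of pump, tray, fitting from where it was at the start of the episode above 0.02 m).
It also fails if it takes over 70 s, if anything falls off the work surface, if the arm or the gripper's body presses on something with over 40 N, if the wrist force passes 120 N, or if a joint passes its speed limit or range.

## Working session

There is one attempt and no reset: what is moved stays moved. The work goes in short steps, Python scripts to look and compute and a tool call to move; the robot and the scene stay as the last step left them, time stands still between calls to the robot, and variables do not carry over. Pictures are saved under pics/ and viewed, and the job is handed in when it is done.

Besides the shell and the picture viewer there is one more tool, called as name([rows], argument=value, ...), one row to a line, values as JSON. send_rows: Moves the arm, as the interface text tells. Its arguments: {"type":"object","properties":{"motion":{"type":"array","items":{"type":"array"}},"gripper":{"type":"number"}},"required":["motion"]}

```bash
ls; mkdir -p pics; python3 - <<'E'
from rig import bot,capture,recognise,place_of
import cv2,numpy as np
for c in("side","top"):
    d=capture(c); cv2.imwrite(f"pics/{c}0.png",d["image"])
    print(c,{k:np.round(v,4).tolist() if not isinstance(v,float) else v for k,v in d.items() if k!="image"})
    for t in["ventbox","pry_ledge","cover_lip","cover_hinge","shutter_tab","half_mark","prytool","blade_tip","pump","tray","fitting"]:
        print(t,[(np.round(r["xy"]).tolist(),round(r["p"],2)) for r in place_of(c,t)][:4])
s=bot.read_state();print(s)
E
```

```text
pics
side {'fx': 426.2814111399821, 'fy': 426.2814111399821, 'cx': 275.9440566320095, 'cy': 210.11108288858003, 'dist_coeffs': [0.0275, 0.0, 0.0, 0.0, 0.0], 'rvec': [2.1091, -0.3181, 0.207], 'tvec': [-0.5504, 0.0794, 1.0897]}
ventbox [([282.0, 199.0], 0.84), ([267.0, 191.0], 0.33)]
pry_ledge [([248.0, 184.0], 0.79), ([310.0, 274.0], 0.47)]
cover_lip [([250.0, 182.0], 0.94), ([301.0, 179.0], 0.22)]
cover_hinge [([305.0, 180.0], 0.86), ([247.0, 185.0], 0.25)]
shutter_tab []
half_mark [([269.0, 192.0], 0.65)]
prytool [([198.0, 249.0], 0.96), ([295.0, 371.0], 0.73), ([252.0, 285.0], 0.56)]
blade_tip [([241.0, 241.0], 0.84), ([306.0, 274.0], 0.83), ([245.0, 307.0], 0.8)]
pump [([286.0, 155.0], 0.59)]
tray []
fitting [([379.0, 276.0], 0.64)]
top {'fx': 537.0232033587073, 'fy': 537.0232033587073, 'cx': 291.9840643911648, 'cy': 203.24049662816319, 'dist_coeffs': [-0.0712, 0.0, 0.0, 0.0, 0.0], 'rvec': [2.1969, -2.1743, 0.06], 'tvec': [-0.0727, 0.5382, 1.608]}
ventbox [([255.0, 181.0], 0.73)]
pry_ledge [([249.0, 211.0], 0.72)]
cover_lip [([249.0, 212.0], 0.88)]
cover_hinge [([260.0, 155.0], 0.
[... 433 characters left out ...]
03425934e-04,
        6.76899242e+01, -1.02278054e+01]), 'qvel': array([-2.34573908e-02, -3.13852235e-02, -8.51750116e-05,  7.88441237e-02,
        5.47026660e-03,  1.22435645e-02]), 'tau': array([ 6.71169000e-04, -4.40022683e+01, -1.76987207e+01,  6.34870073e-02,
        5.04611386e-02, -1.25164229e-05]), 'position': array([0.17615534, 0.59961463, 0.2225322 ]), 'tcp_rot': array([[ 2.81922484e-01,  9.59437185e-01, -3.22103480e-05],
       [ 9.59437184e-01, -2.81922486e-01, -5.33741700e-05],
       [-6.02899848e-05, -1.58564270e-05, -9.99999998e-01]]), 'force': array([0.11505406, 0.25035871, 0.81388579]), 'moment': array([-0.05643597, -0.0284594 ,  0.02351931]), 'opening': 0.9969132685293662}
```

View pics/side0.png

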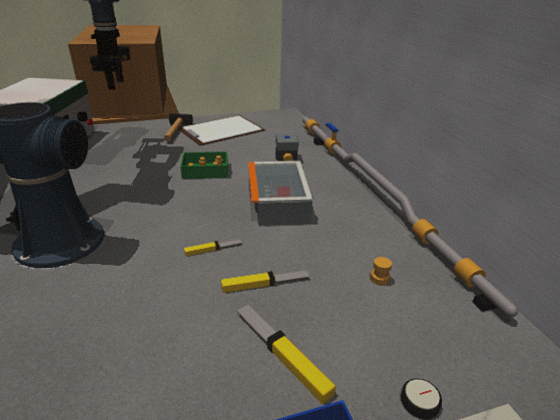

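View pics/top0.png

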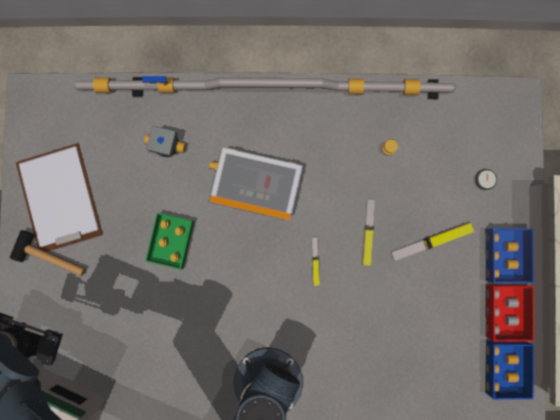

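```bash
cat > h.py <<'E'
import cv2,numpy as np
from rig import bot,capture,recognise,place_of
def ray(d,xy):
    K=np.array([[d["fx"],0,d["cx"]],[0,d["fy"],d["cy"]],[0,0,1]])
    R=cv2.Rodrigues(np.asarray(d["rvec"],float))[0]; t=np.asarray(d["tvec"],float).ravel()
    u=cv2.undistortPoints(np.array([[xy]],float),K,np.asarray(d["dist_coeffs"],float))[0,0]
    return -R.T@t, R.T@np.array([u[0],u[1],1])
def onz(d,xy,z):
    o,v=ray(d,xy); return o+v*(z-o[2])/v[2]
def proj(d,P):
    K=np.array([[d["fx"],0,d["cx"]],[0,d["fy"],d["cy"]],[0,0,1]])
    return cv2.projectPoints(np.atleast_2d(np.asarray(P,float)),np.asarray(d["rvec"],float),np.asarray(d["tvec"],float),K,np.asarray(d["dist_coeffs"],float))[0][:,0]
def tri(d1,p1,d2,p2):
    A=[];b=[]
    for d,p in((d1,p1),(d2,p2)):
        o,v=ray(d,p); v=v/np.linalg.norm(v); M=np.eye(3)-np.outer(v,v); A.append(M); b.append(M@o)
    return np.linalg.lstsq(np.vstack(A),np.hstack(b),rcond=None)[0]
def rz(a):
    c,s=np.cos(a),np.sin(a); return np.array([[c,-s,0],[s,c,0],[0,0,1]])
E
python3 - <<'E'
from h import *
S=capture("side");T=capture("top")
hsv=cv2.cvtColor(T["image"],cv2.COLOR_BGR2HSV)
m=cv2.inRange(hsv,(24,120,90),(34,255,255))
n,l,st,c=cv2.connectedComponentsWithStats(m)
for i in range(1,n):
    if st[i,4]<60: continue
    pts=np.argwhere(l==i)[:,::-1].astype(float)
    W=np.array([onz(T,p,0.02)[:2] for p in pts])
    r=cv2.minAreaRect(W.astype(np.float32)); print("yellow",c[i].round(1),st[i,4],"world c,size,ang",r)
for nm,a,b in(("small",(317,286),(314.5,238)),("mid",(368,266),(371,200)),("large",(473,227),(393,255))):
    A,B=onz(T,a,.011),onz(T,b,.011); print(nm,A.round(3),B.round(3),np.linalg.norm(A-B))
for n,a,b in(("lip",(249,212),(250,182)),("hinge",(260,155),(305,180)),("box",(255,181),(282,199)),("ledge",(249,211),(248,184)),("tip",(373,201),(306,274))):
    print(n,tri(T,a,S,b).round(4))
a,b=T["image"],S["image"]
cv2.imwrite("pics/c1.png",cv2.resize(a[130:280,190:410],None,fx=3.6,fy=3.6,interpolation=cv2.INTER_CUBIC))
cv2.imwrite("pics/c2.png",cv2.resize(b[140:310,170:400],None,fx=3.4,fy=3.4,interpolation=cv2.INTER_CUBIC))
E
```

```text
yellow [451.  234.4] 474 world c,size,ang ((0.4494905471801758, -0.5491083264350891), (0.03261987864971161, 0.1361297070980072), 20.181398391723633)
yellow [367.5 247. ] 277 world c,size,ang ((0.4093055725097656, -0.2957339286804199), (0.023574642837047577, 0.10381583869457245), 86.11981201171875)
yellow [315.5 271.6] 153 world c,size,ang ((0.33445703983306885, -0.1397930383682251), (0.07468964904546738, 0.015004001557826996), 0.4991670846939087)
small [ 0.29  -0.145  0.011] [ 0.435 -0.136  0.011] 0.14456397169254098
mid [ 0.352 -0.298  0.011] [ 0.552 -0.307  0.011] 0.19990810660907565
large [ 0.472 -0.619  0.011] [ 0.386 -0.374  0.011] 0.25985900668622924
lip [0.5122 0.0572 0.0685]
hinge [0.677  0.0286 0.0665]
box [0.6096 0.0463 0.0019]
ledge [0.5112 0.059  0.0613]
tip [ 0.549  -0.3128  0.0147]
```

View pics/c1.png

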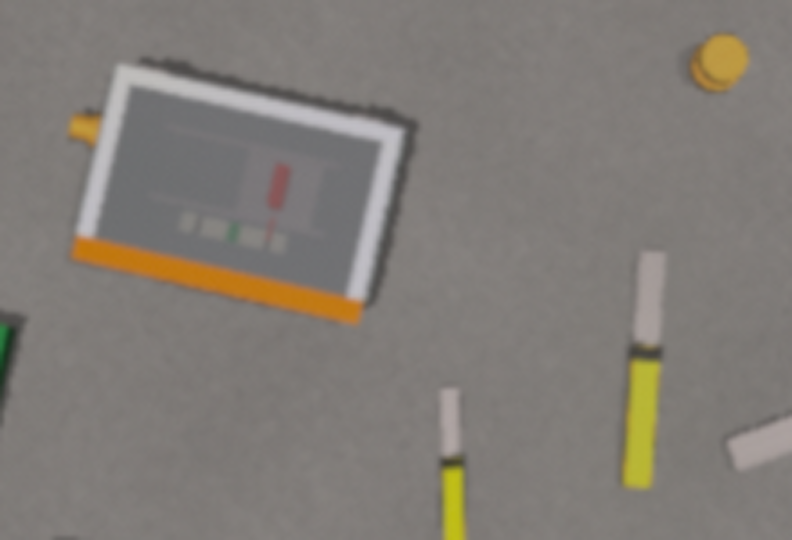

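View pics/c2.png

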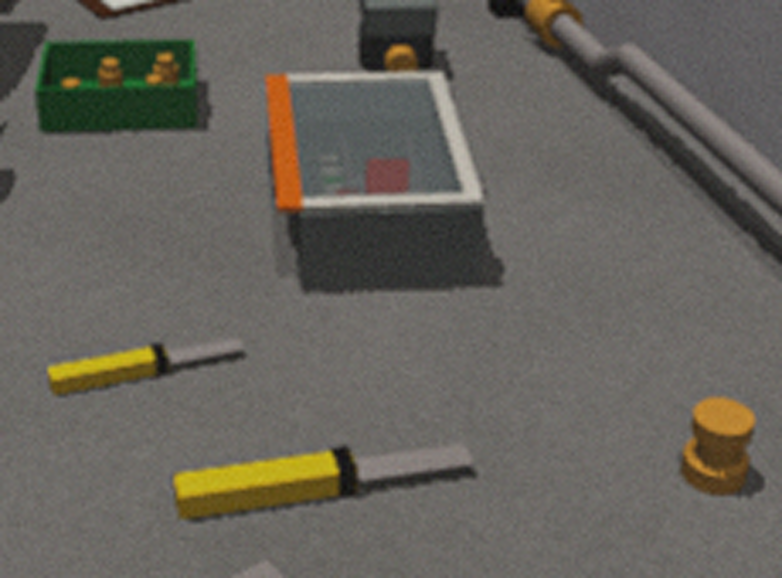

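The candidates for the pry tool in the top view are the small one (316,262), about 145 mm long, the middle one (369,232), about 200 mm, and the large one (433,242), about 260 mm. The description gives 60+140 = 200 mm, so it's the middle one. The crop shows it whole, with its blade pointing to +x. Next I refine the tool and box poses.

```bash
python3 - <<'E'
from h import *
from scipy.optimize import least_squares
S=capture("side");T=capture("top")
def mask(im,lo,hi): return cv2.inRange(cv2.cvtColor(im,cv2.COLOR_BGR2HSV),lo,hi)
def big(m,near):
    n,l,st,c=cv2.connectedComponentsWithStats(m)
    i=min((i for i in range(1,n) if st[i,4]>40),key=lambda i:np.hypot(*(c[i]-near))); return (l==i),c[i],st[i,4]
for d,near,z in((T,(250,208),.075),(S,(253,182),.075)):
    m,c,a=big(mask(d["image"],(5,150,90),(20,255,255)),near)
    pts=np.argwhere(m)[:,::-1].astype(float)
    W=np.array([onz(d,p,z)[:2] for p in pts]); r=cv2.minAreaRect(W.astype(np.float32)); print("lip",c.round(1),a,r, W.mean(0)); print(cv2.boxPoints(r).round(4).tolist())
# tool: fit pose by handle centroid, both cams
for d,near in((T,(368,247)),(S,(248,284))):
    m,c,a=big(mask(d["image"],(22,110,60),(36,255,255)),near); pts=np.argwhere(m)[:,::-1].astype(float)
    W=np.array([onz(d,p,.018)[:2] for p in pts]); r=cv2.minAreaRect(W.astype(np.float32));print("handle",c,a,r)
    print("extent px",pts.min(0),pts.max(0))
x=[.412,-.3007,np.radians(-3.2)]
def P(x,l): return np.array([x[0],x[1],0])+np.asarray(l)@rz(x[2]).T
print("tool proj",proj(T,P(x,[[-60,0,22],[60,0,22],[140,0,11],[-60,12,22],[-60,-12,22]]*np.array(1e-3))).round(1).tolist(),proj(S,P(x,[[-60,0,22],[60,0,22],[140,0,11]]*np.array(1e-3))).round(1).tolist())
cv2.imwrite("pics/c3.png",cv2.resize(T["image"][190:280,320:420],None,fx=6,fy=6,interpolation=cv2.INTER_CUBIC))
E
```

```text
lip [249.7 207.3] 506 ((0.5222252607345581, 0.05611836910247803), (0.23714298009872437, 0.018386198207736015), 77.5998306274414) [0.52210673 0.05570507]
[[0.4878000020980835, -0.05770000070333481], [0.5056999921798706, -0.0617000013589859], [0.5566999912261963, 0.16990000009536743], [0.5386999845504761, 0.17389999330043793]]
lip [252.9 182.4] 281 ((0.5233103036880493, 0.055058203637599945), (0.24148352444171906, 0.02058732882142067), 77.43596649169922) [0.52079057 0.04349482]
[[0.4869999885559082, -0.060600001364946365], [0.507099986076355, -0.06499999761581421], [0.5595999956130981, 0.17069999873638153], [0.5394999980926514, 0.17509999871253967]]
handle [367.51748252 247.21678322] 286 ((0.4082289934158325, -0.29573556780815125), (0.02424253523349762, 0.10598120093345642), 86.3443832397461)
extent px [363. 230.] [372. 265.]
handle [245.09917355 281.70909091] 605 ((0.4099006950855255, -0.3035889267921448), (0.045137763023376465, 0.1083042100071907), 86.53700256347656)
extent px [221. 272.] [269. 292.]
tool proj [[368.1, 266.1], [370.5, 226.2], [371.5, 199.9], [364.1, 265.9], [372.1, 266.4]] [[219.4, 283.6], [272.6, 275.4], [306.0, 273.8]]
```

View pics/c3.png

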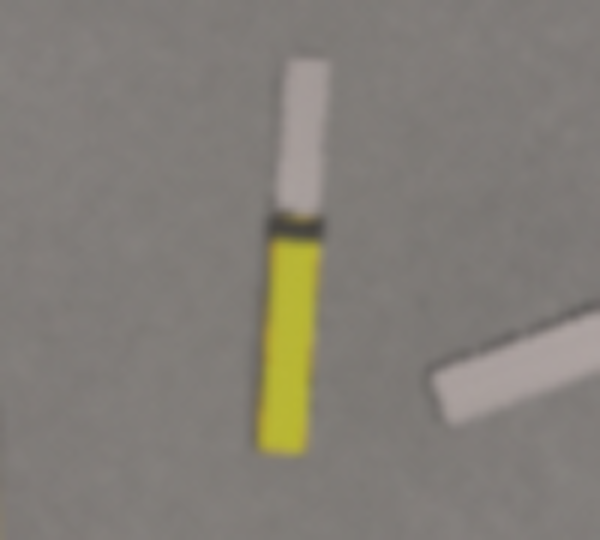

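send_rows([
  [[-23.6, 33, 0], 0],
  [[-23.6, 33, 0], 0],
  [[-23.6, 33, 0], 0],
  [[-23.6, 33, 0], 0],
  [[-23.6, 33, 0], 0],
], gripper=0)

```text
time_s: 1.82
position: [0.3007, 0.4431, 0.222]
tcp_rot: [[0.267, 0.964, 0.002], [0.964, -0.267, 0.008], [0.008, -0.001, -1.0]]
force: [1.4, 0.3, -0.3]
opening: 0.999
```

send_rows([
  [[-25, 33, 0], -0.04],
  [[-25, 33, 0], -0.04],
  [[-25, 33, 0], -0.04],
  [[-25, 31, 0], -0.04],
  [[-30, 20, 0], -0.04],
])

```text
time_s: 2.23
position: [0.4278, 0.2818, 0.2224]
tcp_rot: [[0.061, 0.998, 0.007], [0.998, -0.061, 0.01], [0.011, 0.006, -1.0]]
force: [0.9, 0.2, 0.4]
opening: 1.001
```

send_rows([
  [[-40, 0, 0], 0],
  [[-40, 0, 0], 0],
  [[-40, 0, 0], 0],
  [[-40, 0, 0], 0],
  [[-40, 0, 0], 0],
])

```text
time_s: 2.65
position: [0.4235, 0.0744, 0.2215]
tcp_rot: [[0.059, 0.998, 0.019], [0.998, -0.059, 0.012], [0.013, 0.018, -1.0]]
force: [0.5, -0.5, 0.2]
opening: 1.001
```

send_rows([
  [[-38, 5, 0], 0],
  [[-38, 5, 0], 0],
  [[-38, 5, 0], 0],
  [[-38, 5, 0], 0],
  [[-38, 5, 0], 0],
])

```text
time_s: 3.07
position: [0.4351, -0.1265, 0.2211]
tcp_rot: [[0.059, 0.998, 0.022], [0.998, -0.06, 0.011], [0.012, 0.022, -1.0]]
force: [-0.4, 0.1, -0.1]
opening: 1.003
```

send_rows([
  [[-38, 5, 10], 0],
  [[-38, 5, 10], 0],
  [[-38, 5, 10], 0],
  [[-36, 5, 20], 0],
  [[-20, 5, 20], 0],
], gripper=0.3)

```text
time_s: 3.48
position: [0.4545, -0.3116, 0.1547]
tcp_rot: [[0.065, 0.997, 0.036], [0.998, -0.065, -0.002], [0.0, 0.036, -0.999]]
force: [-0.1, 0.1, 0.3]
opening: 0.738
```

send_rows([
  [[4, -3, 20], 0],
  [[4, -3, 20], 0],
  [[0, -2, 20], 0],
  [[0, -1, 20], 0],
  [[0, 0, 10], 0],
])

```text
time_s: 3.9
position: [0.4517, -0.3153, 0.0599]
tcp_rot: [[0.075, 0.996, 0.043], [0.997, -0.074, -0.011], [-0.008, 0.044, -0.999]]
force: [0.0, 0.3, -0.6]
opening: 0.7
```

send_rows([
  [[6, 0, 0], 0],
  [[6, -2, 0], 0],
  [[0, 0, 0], 0],
  [[0, 0, 0], 0],
  [[0, 0, 0], 0],
])

```text
time_s: 4.32
position: [0.451, -0.3014, 0.0601]
tcp_rot: [[0.074, 0.996, 0.042], [0.997, -0.073, -0.01], [-0.007, 0.043, -0.999]]
force: [-0.2, -0.6, 0.4]
opening: 0.701
```

```bash
python3 - <<'E'
from h import *
S=capture("side");T=capture("top")
a=cv2.resize(T["image"][180:300,310:430],(400,400),interpolation=cv2.INTER_CUBIC);b=cv2.resize(S["image"][190:310,200:320],(400,400),interpolation=cv2.INTER_CUBIC)
cv2.imwrite("pics/g1.png",np.hstack([a,b]))
s=bot.read_state();R=s["tcp_rot"];p=s["position"]
print(proj(S,p),proj(T,p))
E
```

```text
[[263.6012757  263.11695206]] [[371.51792727 232.92951343]]
```

View pics/g1.png

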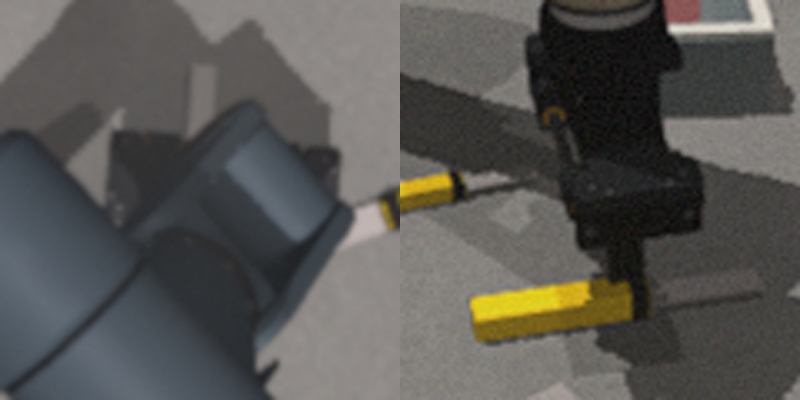

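send_rows([
  [[0, -1, 14], 0],
  [[0, -1, 14], 0],
  [[0, -1, 14], 0],
  [[0, -1, 8], 0],
  [[0, 0, 4], 0],
])

```text
time_s: 4.83
position: [0.4534, -0.306, 0.0093]
tcp_rot: [[0.074, 0.996, 0.052], [0.997, -0.073, -0.021], [-0.017, 0.054, -0.998]]
force: [0.2, 0.2, -1.0]
opening: 0.703
```

send_rows([
  [[4, -1, 4], 0],
  [[0, 0, 1], 0],
  [[0, 0, 0], 0],
  [[0, 0, 0], 0],
  [[0, 0, 0], 0],
])

```text
time_s: 5.25
position: [0.4535, -0.3022, 0.0046]
tcp_rot: [[0.074, 0.996, 0.053], [0.997, -0.072, -0.022], [-0.018, 0.055, -0.998]]
force: [-0.6, 0.1, 0.5]
opening: 0.702
```

send_rows([
  [[0, 0, 0], 0],
  [[0, 0, 0], 0],
  [[0, 0, 0], 0],
  [[0, 0, 0], 0],
  [[0, 0, 0], 0],
], gripper=1)

```text
time_s: 5.67
position: [0.4544, -0.303, 0.006]
tcp_rot: [[0.073, 0.996, 0.055], [0.997, -0.072, -0.024], [-0.02, 0.057, -0.998]]
force: [-0.2, -0.1, -0.6]
opening: 0.41
```

send_rows([
  [[0, 0, 0], 0],
  [[0, 0, 0], 0],
  [[0, 0, 0], 0],
  [[0, 0, 0], 0],
  [[0, 0, 0], 0],
])

```text
time_s: 6.08
position: [0.4543, -0.3029, 0.0061]
tcp_rot: [[0.074, 0.996, 0.055], [0.997, -0.073, -0.024], [-0.02, 0.057, -0.998]]
force: [0.1, 0.1, 0.9]
opening: 0.272
```

send_rows([
  [[0, 0, -10], 0],
  [[0, 0, -20], 0],
  [[0, 0, -20], 0],
  [[0, 0, -20], 0],
  [[0, 0, -10], 0],
])

```text
time_s: 6.5
position: [0.4472, -0.2987, 0.0869]
tcp_rot: [[0.074, 0.996, 0.048], [0.997, -0.073, -0.016], [-0.013, 0.049, -0.999]]
force: [-0.0, -0.7, -1.4]
opening: 0.27
```

```bash
cat >> h.py <<'E'
# grasp
_x=np.array([.0735,.997,-.0195]);_z=np.array([.055,-.024,-.998]);_z/=np.linalg.norm(_z);_y=np.cross(_z,_x);_y/=np.linalg.norm(_y);_x=np.cross(_y,_z)
RG=np.c_[_x,_y,_z];PG=np.array([.4543,-.3029,.0061])
TO=np.array([.412,-.3005,0]);TR=rz(np.radians(-3.6))
RT=RG.T@TR; OT=RG.T@(TO-PG)
BO=np.array([.602,.038,0]);BR=rz(np.radians(-12.5))
def tool(s):
    R=s["tcp_rot"];p=s["position"]; r=R@RT; o=p+R@OT; return r,o,o+r@np.array([.14,0,.01])
def rep(s,tgt=None):
    r,o,t=tool(s); b=BR.T@(t-BO); print("tip box mm",(b*1e3).round(1),"pitch",np.degrees(np.arcsin(r[2,0])).round(2),"roll",np.degrees(r[2,1]).round(2),"yaw rel box",(np.degrees(np.arctan2(r[1,0],r[0,0]))+12.5).round(2),"tcp",s["position"].round(4))
    if tgt is not None:
        d=BR@(np.array(tgt)/1e3-b); print("tool delta mm",(s["tcp_rot"].T@d*1e3).round(1))
E
python3 - <<'E'
from h import *
s=bot.read_state(); rep(s,(-115,0,64))
print((RG.T@(tool(s)[2]*0)).round(3), (OT*1e3).round(1), (s["tcp_rot"].T@(tool(s)[2]-s["position"])*1e3).round(1))
E
```

```text
tip box mm [  18.3 -347.4   90. ] pitch -0.43 roll 0.41 yaw rel box 8.89 tcp [ 0.4472 -0.2987  0.0869]
tool delta mm [363.3 -82.8  17.3]
[0. 0. 0.] [ -0.6 -42.6   3.7] [ 0.7 97.7  1.6]
```

send_rows([
  [[5, -10, -10], 0],
  [[15, -10, -10], 0],
  [[25, -10, -10], 0],
  [[35, -8, -8], 0],
  [[36, -5, 0], 0],
])

```text
time_s: 6.92
position: [0.4144, -0.1865, 0.1279]
tcp_rot: [[0.082, 0.995, 0.062], [0.996, -0.08, -0.033], [-0.027, 0.064, -0.998]]
force: [1.0, 0.3, -1.8]
opening: 0.274
```

send_rows([
  [[34, -4, 0], 0.03],
  [[34, -4, 0], 0.03],
  [[34, -4, 0], 0.03],
  [[34, -4, 0], 0.03],
  [[34, -4, 0], 0.03],
])

```text
time_s: 7.33
position: [0.4158, -0.0087, 0.126]
tcp_rot: [[0.243, 0.968, 0.064], [0.97, -0.241, -0.035], [-0.018, 0.07, -0.997]]
force: [0.7, 0.3, -1.6]
opening: 0.274
```

```bash
python3 - <<'E'
from h import *
s=bot.read_state(); rep(s,(-113,0,64))
E
```

```text
tip box mm [-74.2 -87.7 131.3] pitch 0.8 roll 0.1 yaw rel box -0.91 tcp [ 0.4158 -0.0087  0.126 ]
tool delta mm [ 87.9 -45.7  62.7]
```

Move to the standoff in front of the ledge first, staying high, then go down.

send_rows([
  [[22, -15, 0], -0.01],
  [[22, -12, 0], 0],
  [[22, -9, 0], 0],
  [[14, -5, 0], 0],
  [[0, 0, 0], 0],
])

```text
time_s: 7.75
position: [0.3917, 0.0878, 0.1241]
tcp_rot: [[0.226, 0.972, 0.067], [0.974, -0.224, -0.034], [-0.018, 0.073, -0.997]]
force: [0.2, -2.1, -1.9]
opening: 0.272
```

```bash
python3 - <<'E'
from h import *
s=bot.read_state(); rep(s,(-113,0,64))
E
```

```text
tip box mm [-118.5    3.   129.6] pitch 0.92 roll 0.08 yaw rel box 0.07 tcp [0.3917 0.0878 0.1241]
tool delta mm [-1.7  0.8 65.9]
```

send_rows([
  [[0, 0, 14], 0],
  [[0, 0, 14], 0],
  [[0, 0, 14], 0],
  [[0, 0, 10], 0],
  [[0, 0, 5], 0],
])

```text
time_s: 8.17
position: [0.3985, 0.0855, 0.0692]
tcp_rot: [[0.221, 0.972, 0.077], [0.975, -0.218, -0.035], [-0.018, 0.083, -0.996]]
force: [-0.3, 0.1, -1.2]
opening: 0.27
```

```bash
python3 - <<'E'
from h import *
S=capture("side");T=capture("top")
s=bot.read_state(); rep(s,(-113,0,64))
t=tool(s)[2]; q=proj(S,t)[0];print("tip px",q,proj(T,t))
ledge=[BO+BR@np.array(v) for v in((-.091,-.05,.058),(-.091,.05,.058),(-.091,-.12,.07),(-.091,.12,.07))]
print(proj(S,ledge).round(1).tolist())
cv2.imwrite("pics/p1.png",cv2.resize(S["image"][140:240,190:323],(798,600),interpolation=cv2.INTER_CUBIC))
cv2.imwrite("pics/p2.png",cv2.resize(T["image"][150:270,190:350],(800,600),interpolation=cv2.INTER_CUBIC))
E
```

```text
tip box mm [-111.6    2.7   75.7] pitch 1.46 roll 0.11 yaw rel box 0.37 tcp [0.3984 0.0855 0.0694]
tool delta mm [-2.5 -2.3 11.6]
tip px [241.85357012 179.44668773] [[246.41272857 217.03723462]]
[[249.8, 193.6], [248.4, 177.2], [250.8, 202.6], [247.5, 163.5]]
```

View pics/p1.png

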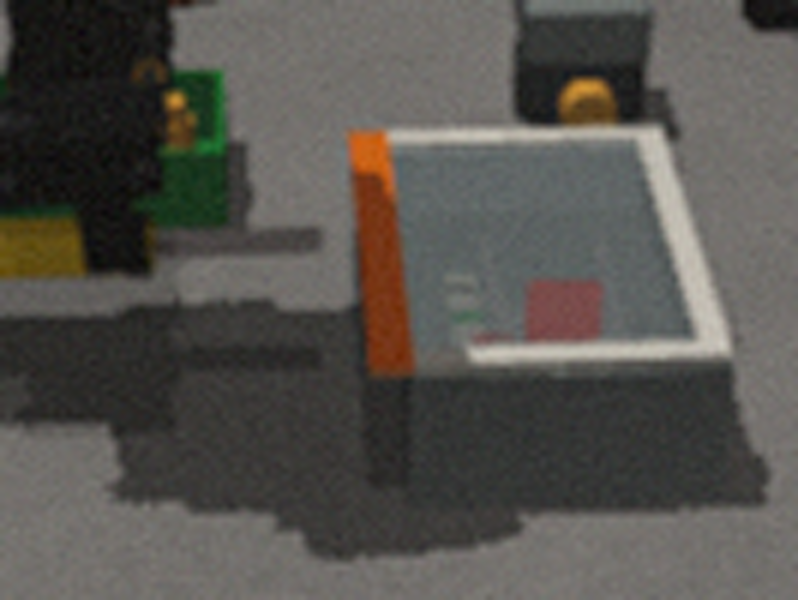

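View pics/p2.png

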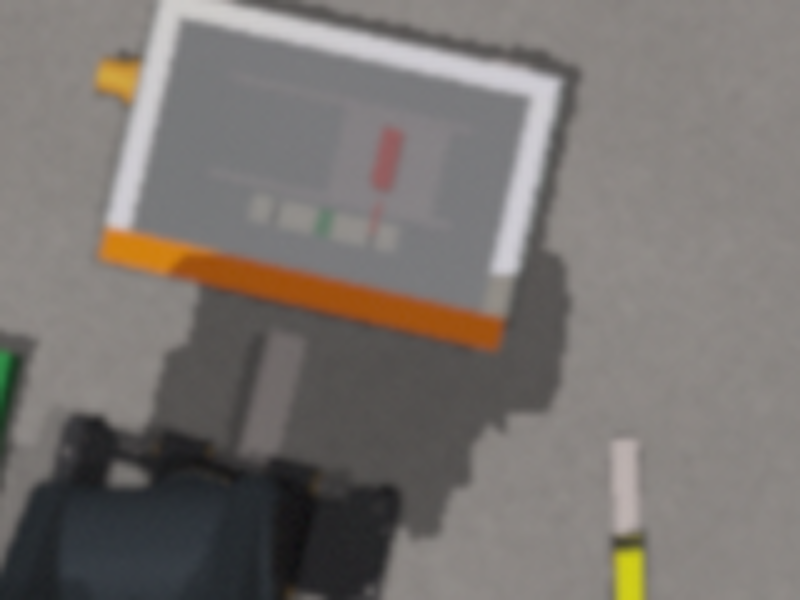

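send_rows([
  [[-2, -2, 6], 0],
  [[0, -1, 4], 0],
  [[0, 0, 1], 0],
  [[0, 0, 0], 0],
  [[0, 0, 0], 0],
])

```text
time_s: 8.68
position: [0.3968, 0.0826, 0.0589]
tcp_rot: [[0.222, 0.972, 0.079], [0.975, -0.22, -0.036], [-0.017, 0.085, -0.996]]
force: [0.0, 0.4, -0.7]
opening: 0.276
```

```bash
python3 - <<'E'
from h import *
S=capture("side")
s=bot.read_state(); rep(s,(-80,0,64))
t=tool(s)[2]; q=proj(S,t)[0];print("tip px",q)
cv2.imwrite("pics/p3.png",cv2.resize(S["image"][150:220,210:303],(797,600),interpolation=cv2.INTER_CUBIC))
E
```

```text
tip box mm [-112.5   -0.6   65.6] pitch 1.66 roll 0.13 yaw rel box 0.3 tcp [0.3969 0.0826 0.0589]
tool delta mm [ 0.8 32.2  4.4]
tip px [241.65815634 183.06662373]
```

View pics/p3.png

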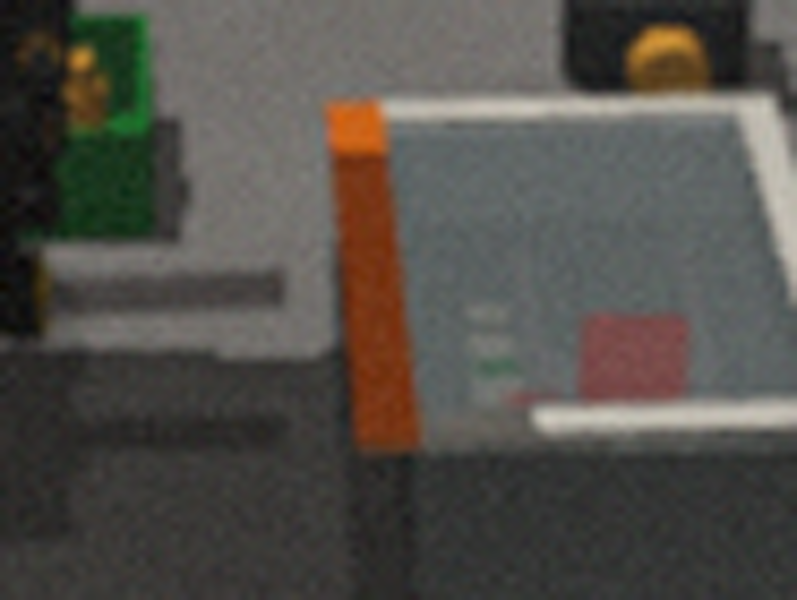

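send_rows([
  [[0, 6, 1], 0],
  [[0, 8, 1], 0],
  [[0, 7, 1], 0],
  [[0, 4, 0.5], 0],
  [[0, 1, 0], 0],
])

```text
time_s: 9.15
position: [0.4262, 0.0763, 0.0583]
tcp_rot: [[0.222, 0.972, 0.083], [0.975, -0.219, -0.036], [-0.017, 0.088, -0.996]]
force: [0.7, -0.0, -2.8]
opening: 0.275
```

```bash
python3 - <<'E'
from h import *
S=capture("side")
s=bot.read_state(); rep(s,(-80,0,64)); print(s["force"].round(1))
cv2.imwrite("pics/p4.png",cv2.resize(S["image"][150:220,210:303],(797,600),interpolation=cv2.INTER_CUBIC))
E
```

```text
tip box mm [-82.3  -0.3  65.4] pitch 1.85 roll 0.16 yaw rel box 0.34 tcp [0.4264 0.0763 0.0584]
tool delta mm [0.3 2.2 1.6]
[ 1.3 -1.  -0.2]
```

View pics/p4.png

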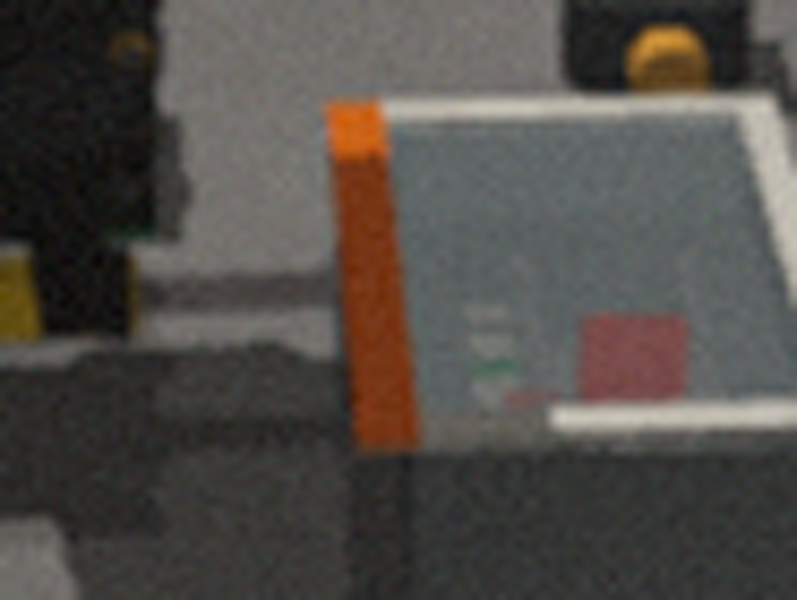

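send_rows([
  [[0, 0.5, -5], 0],
  [[0, 0.5, -6], 0],
  [[0, 0.5, -6], 0],
  [[0, 1, -6], 0],
  [[0, 1, -6], 0],
])

```text
time_s: 9.62
position: [0.4252, 0.0767, 0.0889]
tcp_rot: [[0.222, 0.972, 0.077], [0.975, -0.22, -0.036], [-0.018, 0.083, -0.996]]
force: [1.0, 0.1, -2.3]
opening: 0.278
```

```bash
python3 - <<'E'
from h import *
S=capture("side")
s=bot.read_state(); rep(s,(-61,0,111)); print(s["force"].round(1))
print("tip px",proj(S,tool(s)[2]))
cv2.imwrite("pics/p5.png",cv2.resize(S["image"][130:220,200:320],(800,600),interpolation=cv2.INTER_CUBIC))
E
```

```text
tip box mm [-83.   -0.   96.5] pitch 1.64 roll 0.13 yaw rel box 0.33 tcp [0.4258 0.0768 0.0898]
tool delta mm [ -0.1  23.1 -12.6]
[-1.4 -0.5 -1.2]
tip px [[251.72133098 173.2260484 ]]
```

View pics/p5.png

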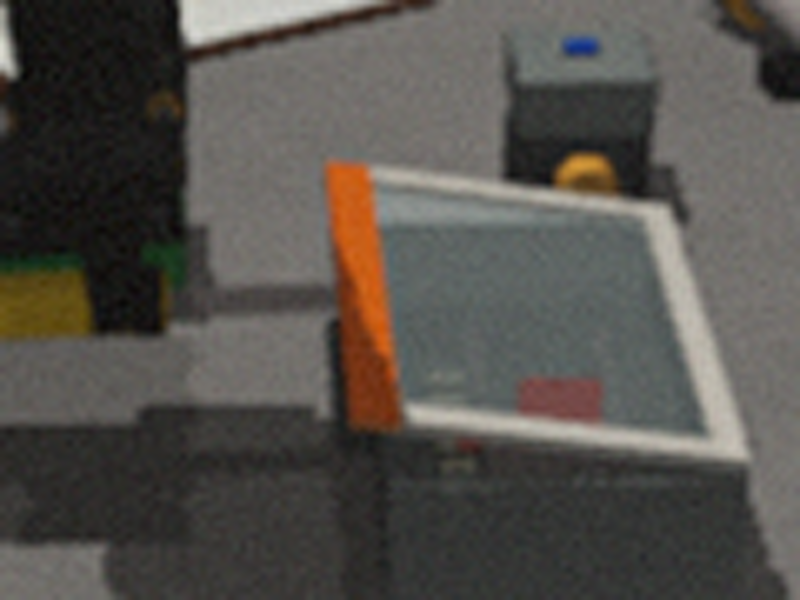

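send_rows([
  [[0, 3, -4], 0],
  [[0, 4, -4], 0],
  [[0, 5, -4], 0],
  [[0, 5, -4], 0],
  [[0, 5, -5], 0],
])

```text
time_s: 10.08
position: [0.4427, 0.073, 0.1145]
tcp_rot: [[0.221, 0.973, 0.072], [0.975, -0.219, -0.035], [-0.018, 0.078, -0.997]]
force: [-0.6, 0.1, -2.2]
opening: 0.277
```

```bash
python3 - <<'E'
from h import *
S=capture("side")
s=bot.read_state(); rep(s,(-50,0,137)); rep(s,(-34,0,160));print(s["force"].round(1))
print("tip px",proj(S,tool(s)[2]))
cv2.imwrite("pics/p6.png",cv2.resize(S["image"][110:220,180:326],(800,600),interpolation=cv2.INTER_CUBIC))
E
```

```text
tip box mm [-63.2   0.3 122.1] pitch 1.49 roll 0.11 yaw rel box 0.37 tcp [0.4451 0.0727 0.1156]
tool delta mm [ -0.5  14.4 -13.8]
tip box mm [-63.2   0.3 122.1] pitch 1.49 roll 0.11 yaw rel box 0.37 tcp [0.4451 0.0727 0.1156]
tool delta mm [ -0.8  32.2 -35.4]
[ 0.5 -0.4 -0.7]
tip px [[258.60007356 164.98554325]]
```

View pics/p6.png

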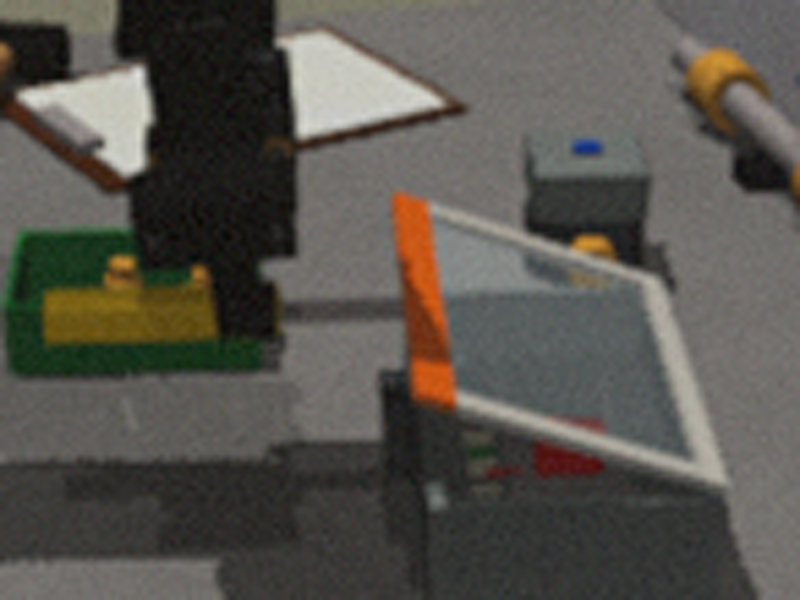

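send_rows([
  [[0, 5, -6], 0],
  [[0, 6, -7], 0],
  [[0, 7, -7], 0],
  [[0, 7, -7], 0],
  [[0, 7, -6], 0],
])

```text
time_s: 10.55
position: [0.4724, 0.0667, 0.1518]
tcp_rot: [[0.221, 0.973, 0.069], [0.975, -0.219, -0.035], [-0.019, 0.075, -0.997]]
force: [-0.9, -0.1, -1.7]
opening: 0.274
```

```bash
python3 - <<'E'
from h import *
s=bot.read_state(); rep(s,(-14,0,180)); rep(s,(10,0,195));print(s["force"].round(1))
E
```

```text
tip box mm [-35.2   0.3 157.5] pitch 1.07 roll 0.06 yaw rel box 0.35 tcp [0.4724 0.0667 0.1518]
tool delta mm [ -0.6  22.8 -20.8]
tip box mm [-35.2   0.3 157.5] pitch 1.07 roll 0.06 yaw rel box 0.35 tcp [0.4724 0.0667 0.1518]
tool delta mm [ -0.8  47.9 -34. ]
[-0.9 -0.1 -1.7]
```

send_rows([
  [[0, 8, -7], 0],
  [[0, 9, -7], 0],
  [[0, 9, -6], 0],
  [[0, 10, -6], 0],
  [[0, 10, -5], 0],
])

```text
time_s: 10.97
position: [0.5154, 0.0572, 0.188]
tcp_rot: [[0.222, 0.973, 0.066], [0.975, -0.22, -0.034], [-0.019, 0.072, -0.997]]
force: [-0.9, 0.1, -3.6]
opening: 0.272
```

```bash
python3 - <<'E'
from h import *
S=capture("side")
s=bot.read_state(); rep(s,(36,0,205)); rep(s,(90,0,208));print(s["force"].round(1))
print("tip px",proj(S,tool(s)[2]))
cv2.imwrite("pics/p7.png",cv2.resize(S["image"][80:220,170:356],(798,600),interpolation=cv2.INTER_CUBIC))
E
```

```text
tip box mm [ 12.6   0.5 195.4] pitch 1.24 roll 0.08 yaw rel box 0.32 tcp [0.5191 0.0566 0.1894]
tool delta mm [-0.5 24.1 -7.7]
tip box mm [ 12.6   0.5 195.4] pitch 1.24 roll 0.08 yaw rel box 0.32 tcp [0.5191 0.0566 0.1894]
tool delta mm [-0.3 78.2 -6.5]
[ 1.5 -0.4 -1.2]
tip px [[285.90757062 140.39337391]]
```

View pics/p7.png

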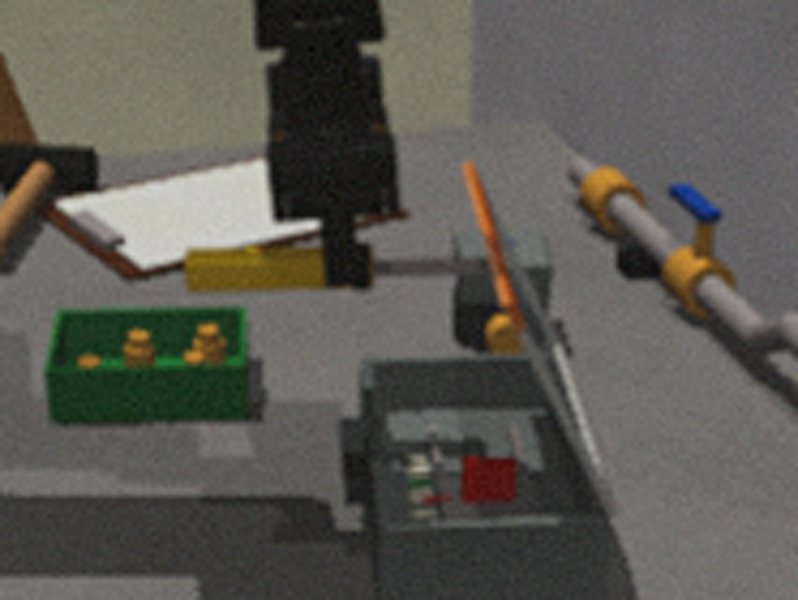

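send_rows([
  [[0, 12, -3], 0],
  [[0, 15, -2], 0],
  [[0, 15, 0], 0],
  [[0, 15, 0], 0],
  [[0, 10, 0], 0],
])

```text
time_s: 11.43
position: [0.5834, 0.042, 0.1996]
tcp_rot: [[0.222, 0.973, 0.069], [0.975, -0.22, -0.035], [-0.018, 0.075, -0.997]]
force: [-0.1, -0.4, -2.1]
opening: 0.274
```

send_rows([
  [[0, 5, 0], 0],
  [[0, 0, 0], 0],
  [[0, 0, 0], 0],
  [[0, 0, 0], 0],
  [[0, 0, 0], 0],
])

```text
time_s: 11.85
position: [0.5893, 0.0404, 0.1992]
tcp_rot: [[0.222, 0.972, 0.07], [0.975, -0.22, -0.035], [-0.018, 0.076, -0.997]]
force: [0.1, -0.5, -0.9]
opening: 0.27
```

```bash
python3 - <<'E'
from h import *
S=capture("side");T=capture("top")
s=bot.read_state(); rep(s,(95,0,205));print(s["force"].round(1))
print("tip px",proj(S,tool(s)[2]))
a=cv2.resize(S["image"][60:220,170:383],(800,600),interpolation=cv2.INTER_CUBIC)
cv2.imwrite("pics/p8.png",a)
E
```

```text
tip box mm [ 8.47e+01 -2.00e-01  2.05e+02] pitch 1.12 roll 0.08 yaw rel box 0.3 tcp [0.5893 0.0404 0.1992]
tool delta mm [ 0.2 10.3  0.8]
[-0.5  0.2 -1. ]
tip px [[311.87476785 136.80932758]]
```

View pics/p8.png

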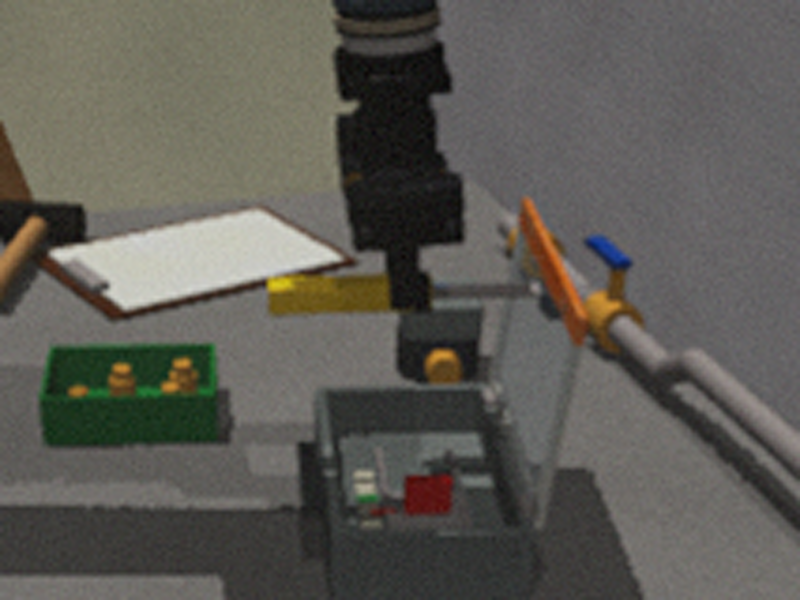

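send_rows([
  [[0, 8, 0], 0],
  [[0, 8, 0], 0],
  [[0, 4, 0], 0],
  [[0, 0, 0], 0],
  [[0, -6, 0], 0],
])

```text
time_s: 12.37
position: [0.6057, 0.0368, 0.2009]
tcp_rot: [[0.222, 0.972, 0.072], [0.975, -0.22, -0.035], [-0.018, 0.078, -0.997]]
force: [-0.1, -0.6, -2.1]
opening: 0.27
```

send_rows([
  [[0, -15, 0], 0],
  [[0, -25, 0], 0],
  [[0, -35, 0], 0],
  [[0, -35, 0], 0],
  [[0, -25, 0], 0],
])

```text
time_s: 12.78
position: [0.4754, 0.0657, 0.1896]
tcp_rot: [[0.225, 0.971, 0.082], [0.974, -0.223, -0.036], [-0.017, 0.088, -0.996]]
force: [-0.5, -0.1, -1.6]
opening: 0.275
```

```bash
python3 - <<'E'
from h import *
S=capture("side");T=capture("top")
s=bot.read_state(); rep(s)
print("tip px",proj(S,tool(s)[2]))
a=cv2.resize(S["image"][60:220,170:383],(800,600),interpolation=cv2.INTER_CUBIC)
cv2.imwrite("pics/p9.png",a)
E
```

```text
tip box mm [-35.8  -0.3 195.2] pitch 1.43 roll 0.09 yaw rel box 0.22 tcp [0.4718 0.0665 0.1889]
tip px [[268.51880911 140.84089075]]
```

View pics/p9.png

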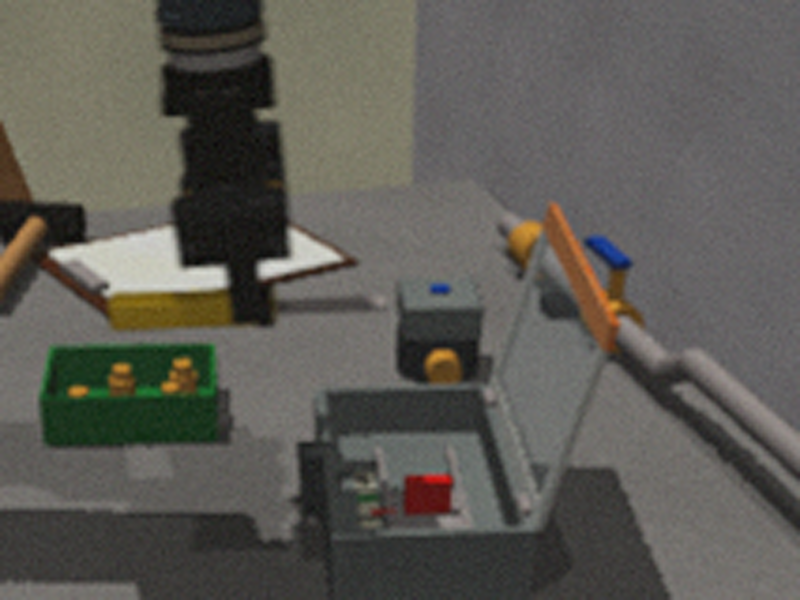

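send_rows([
  [[-15, -5, 0], 0],
  [[-28, 0, 0], 0],
  [[-34, 2, 0], 0],
  [[-34, 4, 0], 0],
  [[-34, 4, 0], 0],
])

```text
time_s: 13.3
position: [0.4452, -0.0745, 0.1938]
tcp_rot: [[0.21, 0.974, 0.083], [0.978, -0.208, -0.034], [-0.016, 0.089, -0.996]]
force: [1.0, 0.2, -2.2]
opening: 0.273
```

send_rows([
  [[-34, 5, 4], 0],
  [[-34, 6, 8], 0],
  [[-34, 6, 12], 0],
  [[-30, 5, 15], 0],
  [[-18, 3, 15], 0],
])

```text
time_s: 13.72
position: [0.4471, -0.2433, 0.1494]
tcp_rot: [[0.212, 0.972, 0.099], [0.977, -0.209, -0.047], [-0.025, 0.107, -0.994]]
force: [1.3, 0.7, -1.2]
opening: 0.273
```

send_rows([
  [[0, 0, 14], 0],
  [[0, 0, 14], 0],
  [[0, 0, 14], 0],
  [[0, 0, 10], 0],
  [[0, 0, 5], 0],
])

```text
time_s: 14.13
position: [0.457, -0.2594, 0.0906]
tcp_rot: [[0.223, 0.969, 0.107], [0.974, -0.218, -0.058], [-0.033, 0.117, -0.993]]
force: [0.1, 0.0, -1.2]
opening: 0.273
```

```bash
python3 - <<'E'
from h import *
S=capture("side");T=capture("top")
s=bot.read_state(); rep(s); r,o,t=tool(s); print("origin",o.round(4),"tip",t.round(4), proj(S,[t,o]))
a=cv2.resize(S["image"][190:310,180:340],(800,600),interpolation=cv2.INTER_CUBIC)
cv2.imwrite("pics/q1.png",a)
E
```

```text
tip box mm [  19.7 -320.9  100.7] pitch 3.46 roll -0.76 yaw rel box 0.36 tcp [ 0.4568 -0.2589  0.0909]
origin [ 0.4157 -0.2504  0.0822] tip [ 0.5518 -0.2796  0.1007] [[303.70937136 235.09714986]
 [242.00468355 244.30681954]]
```

View pics/q1.png

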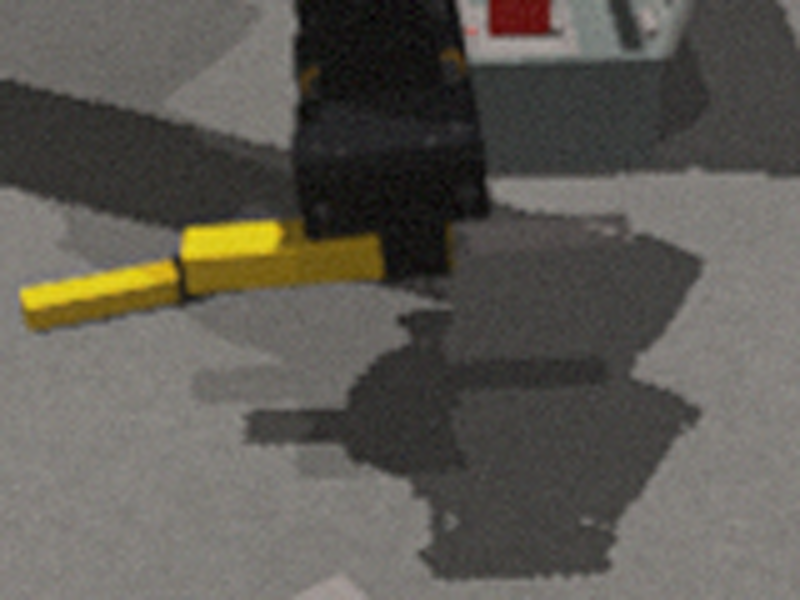

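send_rows([
  [[0, 0, 14], 0],
  [[0, 0, 16], 0],
  [[0, 0, 16], 0],
  [[0, 0, 12], 0],
  [[0, 0, 6], 0],
])

```text
time_s: 14.65
position: [0.4686, -0.2659, 0.0309]
tcp_rot: [[0.221, 0.968, 0.117], [0.974, -0.215, -0.066], [-0.039, 0.128, -0.991]]
force: [-0.1, 0.5, -1.4]
opening: 0.273
```

```bash
python3 - <<'E'
from h import *
s=bot.read_state(); rep(s); r,o,t=tool(s); print("origin",o.round(4),"tip",t.round(4),"back",(o-r[:,0]*.06).round(4),s["force"].round(1))
E
```

```text
tip box mm [  32.6 -324.9   41.8] pitch 4.12 roll -1.15 yaw rel box 0.48 tcp [ 0.4686 -0.2659  0.0309]
origin [ 0.4276 -0.2575  0.0218] tip [ 0.5635 -0.2863  0.0418] back [ 0.3691 -0.2451  0.0175] [-0.1  0.5 -1.4]
```

send_rows([
  [[0, 0, 5], 0],
  [[0, 0, 5], 0],
  [[0, 0, 3], 0],
  [[0, 0, 2], 0],
  [[0, 0, 0], 0],
])

```text
time_s: 15.07
position: [0.4722, -0.2677, 0.0167]
tcp_rot: [[0.22, 0.968, 0.12], [0.975, -0.213, -0.069], [-0.041, 0.132, -0.99]]
force: [-1.4, -0.4, -1.9]
opening: 0.269
```

```bash
python3 - <<'E'
from h import *
s=bot.read_state(); rep(s); r,o,t=tool(s); print("origin",o.round(4),"tip",t.round(4),"back",(o-r[:,0]*.06).round(4),s["force"].round(1))
E
```

```text
tip box mm [  36.5 -325.8   28. ] pitch 4.31 roll -1.26 yaw rel box 0.55 tcp [ 0.4722 -0.2677  0.0167]
origin [ 0.4312 -0.2595  0.0075] tip [ 0.5671 -0.288   0.028 ] back [ 0.3727 -0.2471  0.003 ] [-1.4 -0.4 -1.9]
```

send_rows([
  [[0, 0, 2], 0],
  [[0, 0, 2], 0],
  [[0, 0, 2], 0],
  [[0, 0, 1], 0],
  [[0, 0, 0], 0],
])

```text
time_s: 15.48
position: [0.4736, -0.2682, 0.0109]
tcp_rot: [[0.222, 0.968, 0.121], [0.974, -0.215, -0.069], [-0.041, 0.134, -0.99]]
force: [0.5, 1.0, 1.9]
opening: 0.276
```

```bash
python3 - <<'E'
from h import *
S=capture("side")
s=bot.read_state(); rep(s); r,o,t=tool(s); print("origin",o.round(4),"tip",t.round(4),"back",(o-r[:,0]*.06).round(4),s["force"].round(1))
a=cv2.resize(S["image"][190:310,180:340],(800,600),interpolation=cv2.INTER_CUBIC)
cv2.imwrite("pics/q2.png",a)
E
```

```text
tip box mm [  38.  -326.1   22.4] pitch 4.42 roll -1.27 yaw rel box 0.5 tcp [ 0.4736 -0.2682  0.011 ]
origin [ 0.4327 -0.2599  0.0017] tip [ 0.5685 -0.2886  0.0224] back [ 0.3742 -0.2475 -0.003 ] [1.1 0.8 0.1]
```

View pics/q2.png

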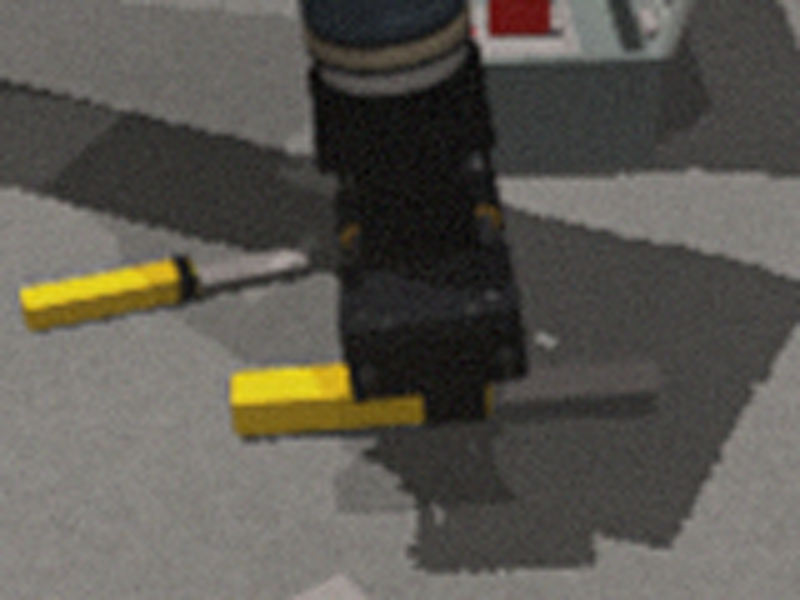

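send_rows([
  [[0, 0, 0], 0],
  [[0, 0, 0], 0],
  [[0, 0, 0], 0],
  [[0, 0, 0], 0],
  [[0, 0, 0], 0],
], gripper=0.4)

```text
time_s: 15.95
position: [0.4743, -0.2693, 0.0115]
tcp_rot: [[0.22, 0.968, 0.123], [0.974, -0.213, -0.072], [-0.043, 0.136, -0.99]]
force: [0.4, 0.0, -0.1]
opening: 0.553
```

send_rows([
  [[0, 0, 0], 0],
  [[0, 0, 0], 0],
  [[0, 0, 0], 0],
  [[0, 0, -5], 0],
  [[0, 0, -10], 0],
])

```text
time_s: 16.37
position: [0.4717, -0.2679, 0.0255]
tcp_rot: [[0.22, 0.968, 0.121], [0.975, -0.213, -0.07], [-0.042, 0.133, -0.99]]
force: [0.1, 0.1, -0.4]
opening: 0.6
```

send_rows([
  [[0, 0, -20], 0],
  [[0, 0, -30], 0],
  [[0, 0, -35], 0],
  [[0, 0, -35], 0],
  [[0, 0, -25], 0],
])

```text
time_s: 16.78
position: [0.4506, -0.2551, 0.1732]
tcp_rot: [[0.22, 0.969, 0.113], [0.975, -0.214, -0.063], [-0.037, 0.124, -0.992]]
force: [0.6, -1.5, -0.7]
opening: 0.601
```

```bash
python3 - <<'E'
from h import *
S=capture("side");T=capture("top")
s=bot.read_state(); R=s["tcp_rot"]; print(s["position"],R.round(3))
cv2.imwrite("pics/q3.png",S["image"]); 
cv2.imwrite("pics/q4.png",cv2.resize(T["image"][130:280,150:430],(800,430),interpolation=cv2.INTER_CUBIC))
for c in("top","side"):
    for t in("shutter_tab","half_mark","pump","tray","fitting","ventbox"): print(c,t,[(np.round(r["xy"],1).tolist(),round(r["p"],2)) for r in place_of(c,t)][:2])
E
```

```text
[ 0.45243836 -0.2566442   0.17521085] [[ 0.221  0.968  0.118]
 [ 0.975 -0.214 -0.069]
 [-0.041  0.131 -0.991]]
top shutter_tab [([266.0, 184.1], 0.59)]
top half_mark [([254.0, 192.1], 0.86), ([388.0, 149.4], 0.39)]
top pump [([164.4, 142.2], 0.9), ([265.4, 181.0], 0.68)]
top tray [([171.5, 244.3], 0.69)]
top fitting [([387.9, 148.4], 0.78)]
top ventbox []
side shutter_tab [([287.1, 186.1], 0.61)]
side half_mark [([267.3, 192.9], 0.67)]
side pump [([288.0, 155.9], 0.67)]
side tray [([202.1, 170.5], 0.93), ([377.8, 276.4], 0.41)]
side fitting [([378.5, 278.4], 0.62)]
side ventbox [([280.9, 199.1], 0.97)]
```

View pics/q3.png

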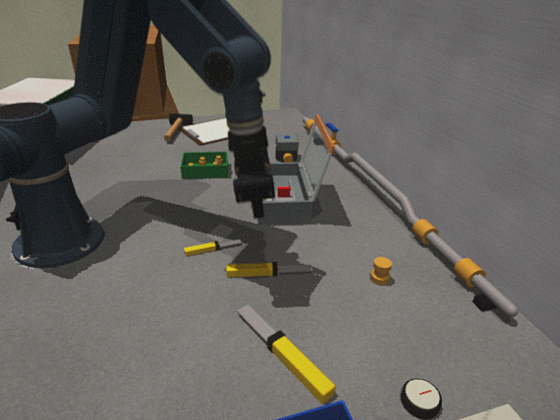

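View pics/q4.png

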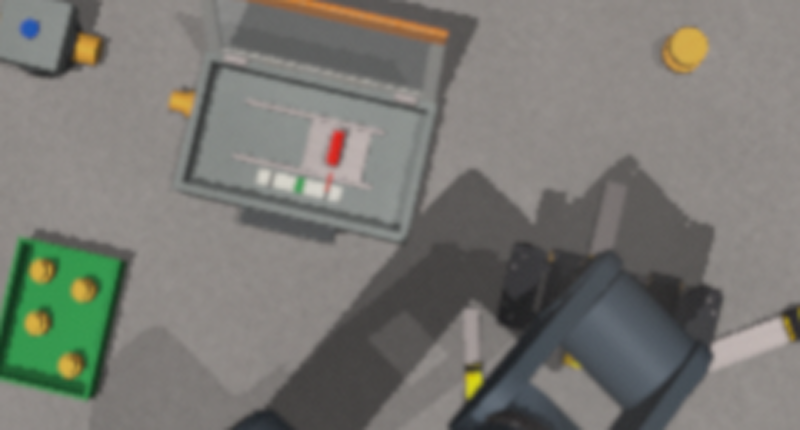

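```bash
cat >> h.py <<'E'
def seg(im,lo,hi,near,minA=6):
    m=cv2.inRange(cv2.cvtColor(im,cv2.COLOR_BGR2HSV),lo,hi)
    n,l,st,c=cv2.connectedComponentsWithStats(m)
    k=[i for i in range(1,n) if st[i,4]>=minA and np.hypot(*(c[i]-near))<25]
    return [(c[i].round(1).tolist(),st[i].tolist()) for i in k]
E
python3 - <<'E'
from h import *
S=capture("side");T=capture("top")
for d,n,g in((T,(267,182),(254,193)),(S,(284,191),(267,193))):
    print("red",seg(d["image"],(0,120,60),(6,255,255),n),"green",seg(d["image"],(45,60,40),(85,255,255),g,3))
def B(*v): return BO+BR@(np.array(v)/1e3)
for nm,P in(("tabtop",B(6,-30,65)),("half",B(-38,0,30)),("c1",B(-73,-123,70)),("c2",B(-73,123,70)),("c3",B(73,123,70)),("tabtop x-",B(-12,-30,65))):
    print(nm,proj(T,P).round(1),proj(S,P).round(1))
cv2.imwrite("pics/r1.png",cv2.resize(T["image"][150:220,205:310],(798,532),interpolation=cv2.INTER_CUBIC))
cv2.imwrite("pics/r2.png",cv2.resize(S["image"][150:220,240:340],(798,560),interpolation=cv2.INTER_CUBIC))
E
```

```text
red [([267.0, 181.3], [264, 176, 7, 12, 47])] green [([254.2, 194.2], [253, 192, 3, 5, 13])]
red [([283.6, 191.3], [278, 186, 13, 11, 108])] green []
tabtop [[266.8 180.8]] [[283.3 187.1]]
half [[254.4 194. ]] [[267.1 193. ]]
c1 [[291.4 214. ]] [[257.6 203. ]]
c2 [[209.9 195. ]] [[253.2 163. ]]
c3 [[221.6 147. ]] [[299.1 162. ]]
tabtop x- [[265.4 186.7]] [[277.  187.2]]
```

View pics/r1.png

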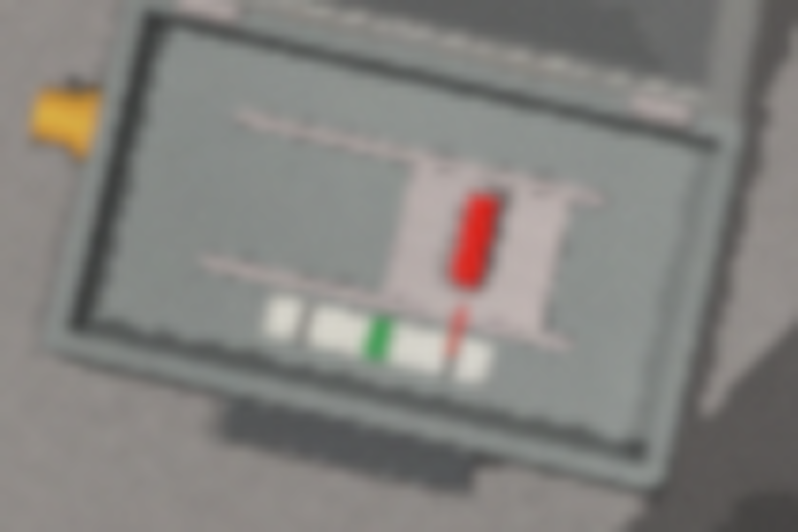

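View pics/r2.png

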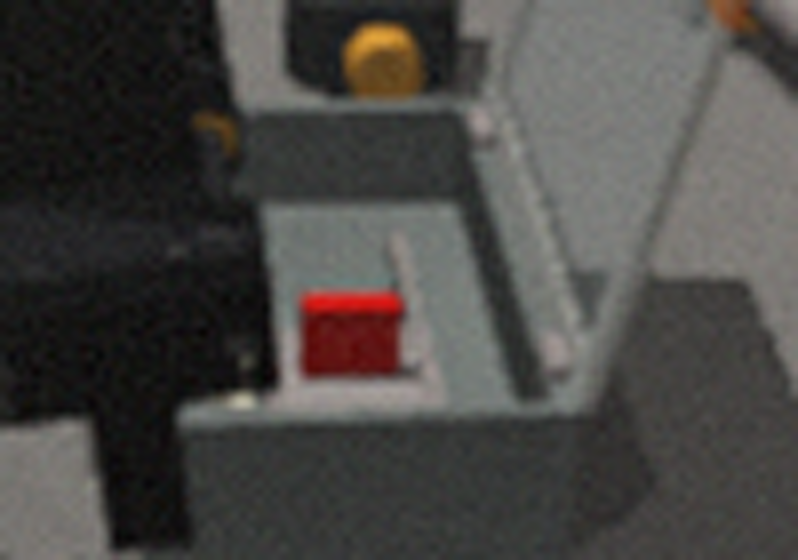

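send_rows([
  [[20, 6, 0], 0],
  [[29, 9, 0], 0],
  [[29, 9, 0], 0],
  [[29, 9, 0], 0],
  [[29, 9, 0], 0],
])

```text
time_s: 18.0
position: [0.5232, -0.1343, 0.1696]
tcp_rot: [[0.232, 0.966, 0.111], [0.972, -0.226, -0.065], [-0.038, 0.123, -0.992]]
force: [-0.6, -1.1, 1.1]
opening: 0.599
```

send_rows([
  [[29, 9, 0], 0],
  [[29, 9, 0], 0],
  [[29, 9, 0], 0],
  [[25, 7, 0], 0],
  [[10, 2, 0], 0],
])

```text
time_s: 18.42
position: [0.5909, -0.0152, 0.1695]
tcp_rot: [[0.23, 0.967, 0.113], [0.973, -0.224, -0.065], [-0.037, 0.125, -0.991]]
force: [-0.4, -0.2, 0.2]
opening: 0.597
```

```bash
cat >> h.py <<'E'
def rept(s,tgt):
    b=BR.T@(s["position"]-BO); R=s["tcp_rot"]; d=BR@(np.array(tgt)/1e3-b)
    print("tcp box mm",(b*1e3).round(1),"tool delta",(R.T@d*1e3).round(1),"yaw err deg",(np.degrees(np.arctan2(R[1,0],R[0,0]))-77.5).round(2),"z",R[:,2].round(3),"F",s["force"].round(1),"open",round(s["opening"],3))
E
python3 - <<'E'
from h import *
rept(bot.read_state(),(6,-30,100))
E
```

```text
tcp box mm [  0.7 -54.4 169.5] tool delta [27.  -3.7 68.6] yaw err deg -0.8 z [ 0.113 -0.065 -0.991] F [-0.4 -0.2  0.2] open 0.597
```

send_rows([
  [[6, -1, 14], 0],
  [[6, -1, 15], 0],
  [[6, -1, 15], 0],
  [[6, -1, 14], 0],
  [[3, 0, 6], 0],
])

```text
time_s: 18.83
position: [0.6036, 0.0106, 0.1045]
tcp_rot: [[0.224, 0.967, 0.12], [0.974, -0.218, -0.066], [-0.038, 0.132, -0.991]]
force: [-0.8, 0.9, 0.4]
opening: 0.6
```

send_rows([
  [[0, 0, 0], 0],
  [[0, 0, 0], 0],
  [[0, 0, 0], 0],
  [[0, 0, 0], 0],
  [[0, 0, 0], 0],
])

```text
time_s: 19.25
position: [0.603, 0.009, 0.1045]
tcp_rot: [[0.225, 0.967, 0.118], [0.974, -0.218, -0.067], [-0.039, 0.13, -0.991]]
force: [0.7, -0.1, -0.7]
opening: 0.596
```

```bash
python3 - <<'E'
from h import *
S=capture("side");T=capture("top")
s=bot.read_state()
rept(s,(6,-30,43))
cv2.imwrite("pics/s1.png",cv2.resize(S["image"][130:220,230:350],(800,600),interpolation=cv2.INTER_CUBIC))
print(proj(S,s["position"]))
E
```

```text
tcp box mm [  7.3 -28.1 104.6] tool delta [ 0.4 -9.3 60.9] yaw err deg -0.52 z [ 0.118 -0.067 -0.991] F [ 0.7 -0.1 -0. ] open 0.6
[[284.10610223 174.45215159]]
```

View pics/s1.png

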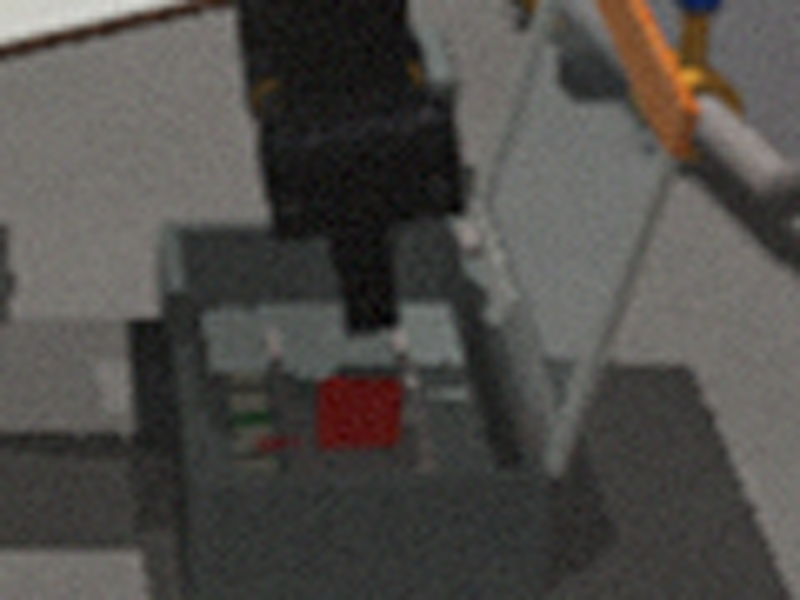

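send_rows([
  [[0, -1, 9], 0],
  [[0, -2, 10], 0],
  [[0, -2, 10], 0],
  [[0, -1, 6], 0],
  [[0, 0, 0], 0],
])

```text
time_s: 19.77
position: [0.6017, 0.0074, 0.0666]
tcp_rot: [[0.226, 0.967, 0.12], [0.973, -0.219, -0.067], [-0.039, 0.132, -0.99]]
force: [0.5, 0.5, -0.9]
opening: 0.601
```

```bash
python3 - <<'E'
from h import *
s=bot.read_state()
rept(s,(6,-30,43))
E
```

```text
tcp box mm [  6.4 -29.9  66.6] tool delta [ 0.8 -3.5 23.3] yaw err deg -0.55 z [ 0.12  -0.067 -0.99 ] F [ 0.5  0.5 -0.9] open 0.601
```

send_rows([
  [[0.5, -1, 7], 0],
  [[0.5, -1, 7], 0],
  [[0, -1, 6], 0],
  [[0, 0, 3], 0],
  [[0, 0, 0], 0],
])

```text
time_s: 20.18
position: [0.6009, 0.0077, 0.0391]
tcp_rot: [[0.225, 0.967, 0.117], [0.973, -0.219, -0.067], [-0.039, 0.129, -0.991]]
force: [-0.2, 0.5, 0.2]
opening: 0.601
```

```bash
python3 - <<'E'
from h import *
S=capture("side")
s=bot.read_state()
rept(s,(6,-30,43))
cv2.imwrite("pics/s2.png",cv2.resize(S["image"][130:220,230:350],(800,600),interpolation=cv2.INTER_CUBIC))
E
```

```text
tcp box mm [  5.4 -29.8  39.3] tool delta [-0.4  1.  -3.5] yaw err deg -0.54 z [ 0.117 -0.067 -0.991] F [ 0.1 -0.8  0.2] open 0.601
```

View pics/s2.png

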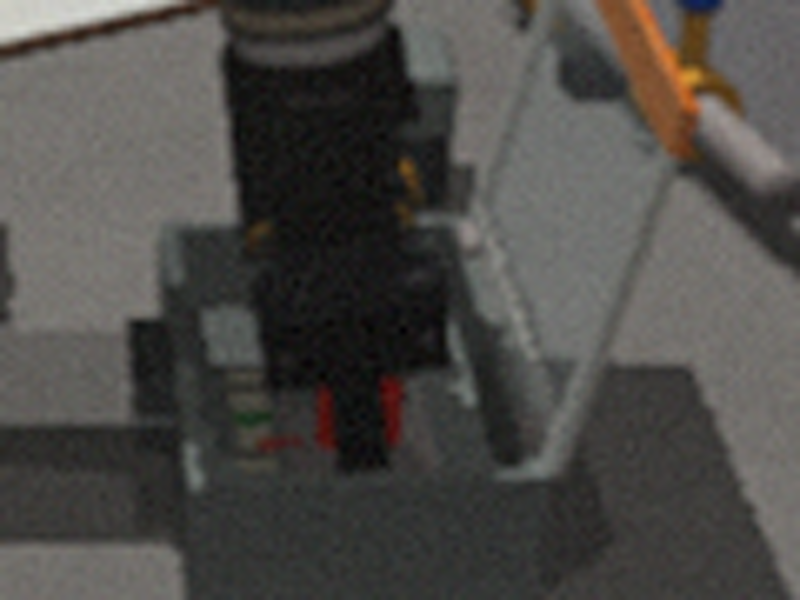

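send_rows([
  [[0, 0, -3], 0],
  [[0, 0, 0], 0],
  [[0, 0, 0], 0],
  [[0, 0, 0], 0],
  [[0, 0, 0], 0],
])

```text
time_s: 20.65
position: [0.6017, 0.0079, 0.0441]
tcp_rot: [[0.225, 0.967, 0.12], [0.973, -0.219, -0.067], [-0.039, 0.132, -0.99]]
force: [-0.2, -0.2, -0.1]
opening: 0.601
```

send_rows([
  [[0, 0, 0], 0],
  [[0, 0, 0], 0],
  [[0, 0, 0], 0],
  [[0, 0, 0], 0],
  [[0, 0, 0], 0],
], gripper=1)

```text
time_s: 21.07
position: [0.6021, 0.0078, 0.0449]
tcp_rot: [[0.225, 0.967, 0.122], [0.974, -0.219, -0.067], [-0.038, 0.134, -0.99]]
force: [-0.5, -1.2, -0.2]
opening: 0.303
```

send_rows([
  [[0, 0, 0], 0],
  [[0, 0, 0], 0],
  [[0, 0, 0], 0],
  [[0, 0, 0], 0],
  [[0, 0, 0], 0],
])

```text
time_s: 21.48
position: [0.6018, 0.0069, 0.0448]
tcp_rot: [[0.225, 0.967, 0.121], [0.974, -0.218, -0.068], [-0.04, 0.133, -0.99]]
force: [-0.0, 0.0, 0.4]
opening: 0.138
```

```bash
python3 - <<'E'
from h import *
s=bot.read_state()
rept(s,(6,0,43))
E
```

```text
tcp box mm [  6.6 -30.4  44.8] tool delta [30.4 -0.9  0.5] yaw err deg -0.52 z [ 0.121 -0.068 -0.99 ] F [-0.   0.   0.4] open 0.138
```

send_rows([
  [[4, 0, -0.2], 0],
  [[5, 0, -0.2], 0],
  [[5, 0, -0.2], 0],
  [[5, 0, -0.2], 0],
  [[3, 0, -0.2], 0],
])

```text
time_s: 21.9
position: [0.6061, 0.0262, 0.0448]
tcp_rot: [[0.225, 0.967, 0.118], [0.973, -0.217, -0.073], [-0.045, 0.131, -0.99]]
force: [-0.2, -7.1, -1.3]
opening: 0.14
```

```bash
python3 - <<'E'
from h import *
s=bot.read_state()
rept(s,(6,0,43))
E
```

```text
tcp box mm [  6.6 -10.6  44.8] tool delta [10.7 -0.8  1.3] yaw err deg -0.49 z [ 0.118 -0.073 -0.99 ] F [-0.2 -7.1 -1.3] open 0.14
```

send_rows([
  [[4, 0, 0], 0],
  [[4, 0, 0], 0],
  [[2.5, 0, 0], 0],
  [[1, 0, 0], 0],
  [[0, 0, 0], 0],
])

```text
time_s: 22.32
position: [0.608, 0.0349, 0.0448]
tcp_rot: [[0.221, 0.968, 0.115], [0.974, -0.213, -0.08], [-0.053, 0.129, -0.99]]
force: [-2.1, -7.3, 0.5]
opening: 0.136
```

```bash
python3 - <<'E'
from h import *
S=capture("side");T=capture("top")
s=bot.read_state()
rept(s,(6,0,43))
cv2.imwrite("pics/t1.png",cv2.resize(S["image"][130:220,230:350],(800,600),interpolation=cv2.INTER_CUBIC))
cv2.imwrite("pics/t2.png",cv2.resize(T["image"][150:220,205:310],(798,532),interpolation=cv2.INTER_CUBIC))
E
```

```text
tcp box mm [ 6.5 -1.8 44.8] tool delta [ 1.9 -0.7  1.6] yaw err deg -0.31 z [ 0.115 -0.08  -0.99 ] F [-2.  -6.3  0.5] open 0.141
```

View pics/t1.png

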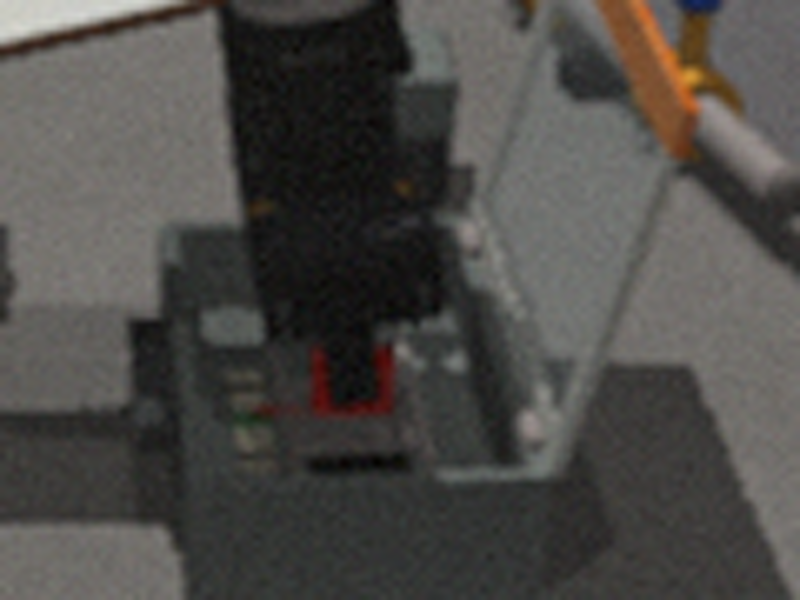

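View pics/t2.png

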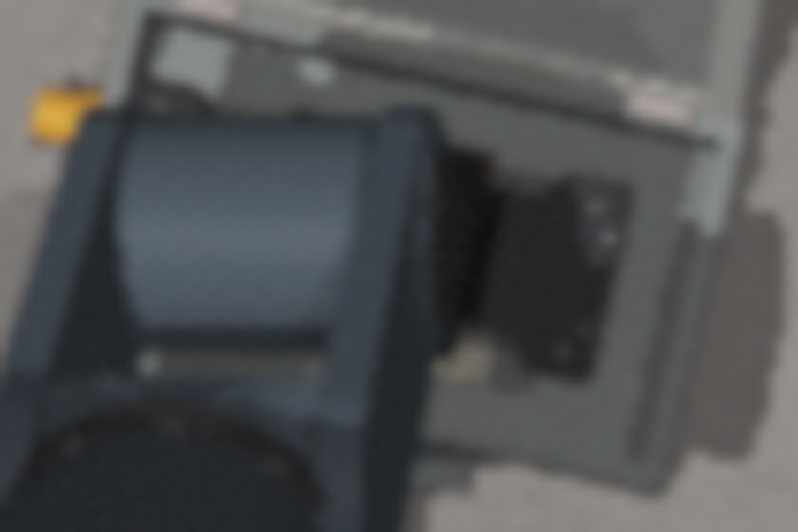

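```bash
python3 - <<'E'
from h import *
S=capture("side")
im=S["image"]
def B(*v): return BO+BR@(np.array(v)/1e3)
for y in(-5,0,5): print(y,"ptr tip",proj(S,B(-31,y,36)).round(1),"ptr root",proj(S,B(-13,y,36)).round(1),"scale",proj(S,B(-38,y,30)).round(1))
print("lines",proj(S,B(-38,-30,30)).round(1),proj(S,B(-38,30,30)).round(1))
z=cv2.resize(im[180:206,258:293],(796,592),interpolation=cv2.INTER_NEAREST)
z=np.clip(z.astype(float)*1.8,0,255).astype(np.uint8)
cv2.imwrite("pics/t3.png",z)
E
```

```text
-5 ptr tip [[269.6 192. ]] ptr root [[275.7 191.8]] scale [[267.2 193.8]]
0 ptr tip [[269.5 191.1]] ptr root [[275.5 191. ]] scale [[267.1 193. ]]
5 ptr tip [[269.3 190.3]] ptr root [[275.4 190.1]] scale [[267.  192.1]]
lines [[267.9 198. ]] [[266.3 188.1]]
```

View pics/t3.png

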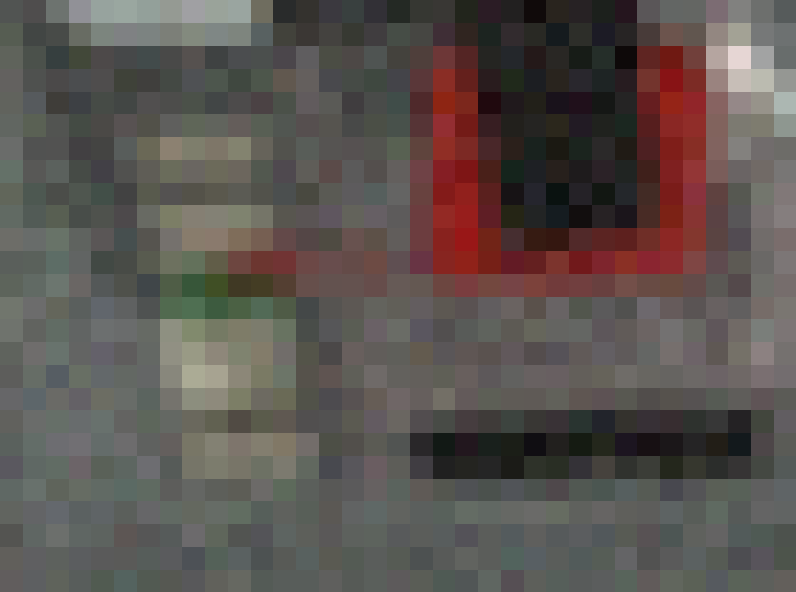

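```bash
python3 - <<'E'
from h import *
ims=[]
for i in range(6):
    S=capture("side"); ims.append(S["image"].astype(float))
im=np.mean(ims,0)
red=im[:,:,2]-np.maximum(im[:,:,0],im[:,:,1]); gr=im[:,:,1]-np.maximum(im[:,:,0],im[:,:,2])
r=np.arange(185,200)
for c0,c1 in((268,270),(270,272),(272,275)):
    w=np.clip(red[185:200,c0:c1+1].mean(1)-np.median(red[185:200,c0:c1+1].mean(1)),0,None); w[:3]=0;w[10:]=0; print(c0,(w*r).sum()/w.sum(),w.round(0))
w=np.clip(gr[185:200,265:268].mean(1)-np.median(gr[185:200,265:268].mean(1)),0,None);w[:4]=0;w[11:]=0;print("green",(w*r).sum()/w.sum(),w.round(0))
rept(bot.read_state(),(6,0,43))
E
```

```text
268 190.85041551246536 [ 0.  0.  0.  0.  0. 11. 24.  5.  0.  0.  0.  0.  0.  0.  0.]
270 190.9776021080369 [ 0.  0.  0.  0.  0. 10. 23. 10.  0.  0.  0.  0.  0.  0.  0.]
272 191.13385826771656 [ 0.  0.  0.  0.  0.  6. 14.  6.  0.  1.  0.  0.  0.  0.  0.]
green 192.68388106416273 [ 0.  0.  0.  0.  0.  0.  1. 13. 16.  5.  0.  0.  0.  0.  0.]
tcp box mm [ 6.5 -1.9 44.8] tool delta [ 2.  -0.7  1.6] yaw err deg -0.32 z [ 0.115 -0.08  -0.99 ] F [-1.4 -7.   0.5] open 0.14
```

send_rows([
  [[1, 0, 0], 0],
  [[0, 0, 0], 0],
  [[0, 0, 0], 0],
  [[0, 0, 0], 0],
  [[0, 0, 0], 0],
])

```text
time_s: 23.18
position: [0.6075, 0.0326, 0.0449]
tcp_rot: [[0.222, 0.969, 0.112], [0.973, -0.213, -0.086], [-0.059, 0.128, -0.99]]
force: [-1.3, -5.5, 0.4]
opening: 0.14
```

send_rows([
  [[0, 0, 0], 0],
  [[0, 0, 0], 0],
  [[0, 0, 0], 0],
  [[0, 0, 0], 0],
  [[0, 0, 0], 0],
])

```text
time_s: 23.6
position: [0.6069, 0.0302, 0.0448]
tcp_rot: [[0.222, 0.969, 0.109], [0.973, -0.213, -0.09], [-0.064, 0.126, -0.99]]
force: [-1.1, -6.3, 0.2]
opening: 0.145
```

```bash
python3 - <<'E'
from h import *
ims=[]
rept(bot.read_state(),(6,0,43))
for i in range(6):
    S=capture("side"); ims.append(S["image"].astype(float))
T=capture("top")
im=np.mean(ims,0)
red=im[:,:,2]-np.maximum(im[:,:,0],im[:,:,1])
r=np.arange(185,200)
for c0,c1 in((268,270),(270,272)):
    w=np.clip(red[185:200,c0:c1+1].mean(1)-np.median(red[185:200,c0:c1+1].mean(1)),0,None); w[:3]=0;w[10:]=0; print((w*r).sum()/w.sum())
rept(bot.read_state(),(6,0,43))
cv2.imwrite("pics/u1.png",S["image"]);cv2.imwrite("pics/u2.png",T["image"])
E
```

```text
tcp box mm [ 6.5 -6.5 44.8] tool delta [ 6.6 -0.7  1.3] yaw err deg -0.37 z [ 0.109 -0.09  -0.99 ] F [-1.1 -6.3  0.2] open 0.145
191.6848792884371
191.72342857142854
tcp box mm [ 6.5 -6.6 44.8] tool delta [ 6.7 -0.7  1.3] yaw err deg -0.37 z [ 0.109 -0.09  -0.99 ] F [-2.4 -6.1  1.3] open 0.143
```

View pics/u1.png

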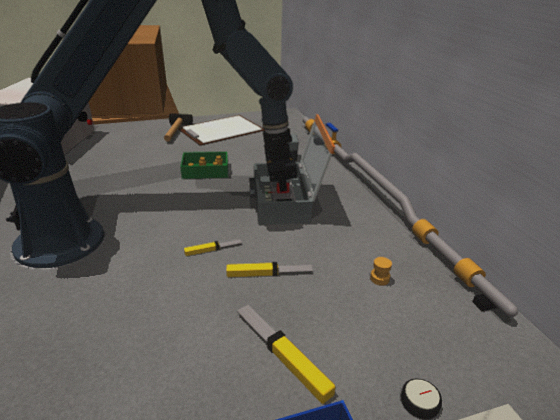

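View pics/u2.png

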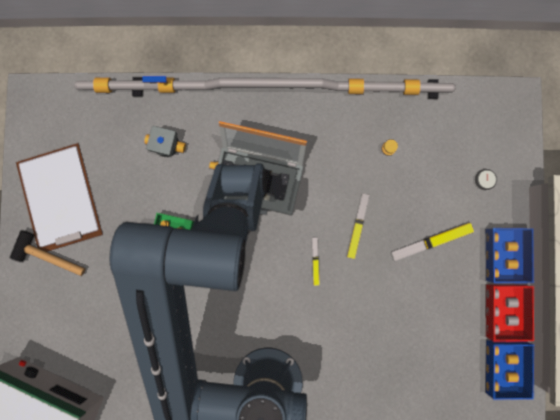

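send_rows([
  [[3, 0, 0], 0],
  [[2.5, 0, 0], 0],
  [[1.5, 0, 0], 0],
  [[1, 0, 0], 0],
  [[0.6, 0, 0], 0],
])

```text
time_s: 24.37
position: [0.6079, 0.0348, 0.0448]
tcp_rot: [[0.223, 0.969, 0.105], [0.972, -0.213, -0.097], [-0.071, 0.124, -0.99]]
force: [-0.6, -6.4, 1.5]
opening: 0.143
```

```bash
cat > m.py <<'E'
from h import *
ims=[]
rept(bot.read_state(),(6,0,43))
for i in range(6):
    S=capture("side"); ims.append(S["image"].astype(float))
im=np.mean(ims,0)
red=im[:,:,2]-np.maximum(im[:,:,0],im[:,:,1])
r=np.arange(185,200)
for c0,c1 in((268,270),(270,272)):
    w=np.clip(red[185:200,c0:c1+1].mean(1)-np.median(red[185:200,c0:c1+1].mean(1)),0,None); w[:3]=0;w[10:]=0; print((w*r).sum()/w.sum())
s=bot.read_state();rept(s,(6,0,43));print(s["qvel"].round(3))
E
python3 m.py
```

```text
tcp box mm [ 6.5 -1.8 44.8] tool delta [ 1.9 -0.7  1.6] yaw err deg -0.41 z [ 0.105 -0.097 -0.99 ] F [-0.6 -6.4  1.5] open 0.143
190.7816593886463
190.95332555425904
tcp box mm [ 6.5 -1.8 44.8] tool delta [ 1.9 -0.7  1.6] yaw err deg -0.41 z [ 0.106 -0.097 -0.99 ] F [-1.4 -7.   0.9] open 0.141
[-0.073 -0.001  0.021  0.145  0.164  0.056]
```

```bash
python3 - <<'E'
from h import *
print(bot.hand_in()); 
rept(bot.read_state(),(6,0,43))
E
```

```text
the job is handed in; nothing more can be done
None
the job is handed in; nothing more can be done
```

I finished the job and handed it in at about 25 s of the 70 s allowed; `bot.hand_in()` gives no verdict, so I can't confirm that it passed.

**What I did:** I picked up the 200 mm pry tool, not the 145 mm or 260 mm look-alikes. I put its blade into the gap under the orange lip and lifted the cover until it leaned back on its own, at about 1.8 rad by eye. I then set the tool on the bench and let go of it. With the empty gripper I took hold of the red tab and slid it to half travel, and held it there.

**Last checks:**
- **Shutter travel:** the arm's position puts it at about 29 mm (28.6 mm at the fingertips, about 29.2 mm allowing for gripper tilt). The pointer's offset from the green band in the side picture puts it at about 30 mm. One pixel there is about 6 mm, so I trust the arm's figure more.
- **Force and stillness:** the wrist felt about 7 N from the spring. The fingertip position did not change over six camera frames before hand-in.
- **Cover, tool and bystanders:** in the last side and top views the cover stood open and the tool lay flat on the bench. The pump, tray and fitting looked unmoved, though I did not measure their positions again.

**What went wrong:** rows with no motion let the spring push the shutter back by about 5 mm, to roughly 24 mm of travel. I corrected this by ending on a small forward push. The gripper also tilted a few degrees during the run, but this did not affect the grasps.

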